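# Feed the guide carriages into the marking station and snap its covers shut

### The job

Load the marking station with all the guide carriages lying on the bench: set them on the loading bed against the fence and, with the push stick held in the gripper, feed them along the fence, under the clear guard and wholly into the bay, never touching a carriage with the fingers once it has gone in under the guard. Then press both hinged covers down until they snap and stay shut, and leave the push stick in its tray. Do not disturb the carton, the gear or the tin.

Things in the scene. Friction and masses are not known exactly. Their poses are not given: they have to be found in the camera images.
- mouth (a point): Mouth of the guard: point on the lane's centre line, on the top of the steel bed plate (4 mm thick, its top 4 mm above the bench), where the lane runs in under the guard. x = feed direction along the lane (roughly to the robot's right), y to the fence (away from the robot), z up. All station dimensions below are mm in this frame. Bed plate: x -340 to 260, y -45 to 60.
- bed_mid (a point): Middle of the open loading bed, on the lane's centre line at bed level: mouth frame (-170, 0, 0), same axes. The bed has nothing on its near side. The aluminium fence's face is at y 27.5 for all x -340 to 260; it is 16 thick, 30 high along the bed (x -340 to 0) and 44 high along guard and bay.
- guard_top (a point): Middle of the top of the clear fixed guard roof: mouth frame (20, 3, 49), same axes. The roof covers x 0 to 40, its underside 44 above the bed. A carriage is in the bay when its rear end is past x 40.
- bay_mid (a point): Middle of the bay on its floor: mouth frame (150, 0, 0), same axes. Bay x 40 to 260, end stop at 260, grey box 63 high beyond it to x 348. Near cheek x 0 to 260: face at y -27.5, 10 thick, 44 high. So the lane is 55 wide: a 50 wide carriage enters only lying along the fence. The bay takes three end to end; earlier ones may be pushed on by later ones.
- carriage1_mid (a point): Guide carriage: aluminium block with black end caps, 64 mm long (its x), 50 wide (y), 40 high (z), 0.35 kg or so; the point is its centre, 20 mm above its underside. Lies flat on the bench between the robot and the station. Two or three alike carriages are present. Must end in the bay, length along the lane.
- carriage2_mid (a point): Guide carriage, as carriage1.
- carriage3_mid (a point): Guide carriage, as carriage1.
- stick_grip (a point): Wooden push stick, 0.2 kg: flat blade 200 mm long (its x), 40 wide (y), 16 thick, with an upright square handle 30 x 30 near its rear end, rising to 88 above the blade's sole. The point is on the handle's axis, 62 above the sole. x points forward to the blade's tip, 180 ahead of the axis; the blade's rear end is 20 behind it. z up.
- tray_mid (a point): The push stick's black tray, fixed on the bench to the robot's left: centre of its inner floor, 4 mm above the bench. 250 mm long (x), 85 wide (y) outside; walls 4 thick, 14 high. The stick starts in it, pointing along the tray's x, its handle about 80 mm behind the tray's centre (at x -80).
- cover1 (a joint): Hinge angle (rad) of the first cover, a clear panel with a dark steel edge. 0 = shut; 0.5 to 0.8 at the start (open, raised edge towards the robot); limit 0.85. A spring resists shutting; at about 0.15 it meets a sprung catch, and below 0.07 the catch pulls it to 0 and holds it. Hinge line along x at y 40, z 48 (mouth frame, mm); cover 102 long centred at x 93.5, reaching 88 from the hinge.
- cover2 (a joint): Hinge angle (rad) of the second cover, over the bay's far half, like cover1 but centred at x 201.5 in the mouth's frame.
- cover1_press (a point): Point on the upper face of cover1, 45 mm from the hinge line and midway along it (moves with the cover; shut, it lies at y -5, 52 mm above the bed). Pressing straight down here (over where it lies when shut) shuts the cover with about 6 to 14 N.
- cover2_press (a point): The same point on cover2.
- carton: Cardboard carton 90 x 120 x 70 mm to the left of the loading bed; origin at the centre of its underside. Leave alone.
- gear: Dark steel gear 88 mm across, 40 high, beyond the station; origin at the centre of its underside. Leave alone.
- tin: Tin 70 mm across, 100 high, beyond the station; origin at the centre of its underside. Leave alone.
Mind the look-alikes: they are no part of the job. What is shaped like the part that bears carriage1_mid but green or red is not meant. What is shaped like the part that bears carriage3_mid but blue is not meant.

How it is judged:
By the outcome, as a careful person would: the job done as asked, in the order asked, and still so for the second after the job is handed in, with the robot touching nothing.
Of carriage1, carriage2, carriage3 only 2 to 3 are there at a start; the rules pass over those that are not, and their reading is None.
At some moment in a run one of carriage1, carriage2, carriage3 may be knocked a few centimetres aside while the robot is not near it.
Once in a run the grip may slacken for a moment while it holds something.
It also fails if it takes over 210 s, if anything falls off the work surface, if the arm or the gripper's body presses on something with over 40 N, if the wrist force passes 120 N, or if a joint passes its speed limit or range.

### The arm

A 6-joint arm with a two-finger parallel gripper is mounted at the origin on the work surface. World frame = base frame: x ahead of the robot, y to its left, z up, the work surface at z = 0. Lengths are in m, angles in rad, forces in N, time in s.
With the tool pointing down it reaches from about 0.225 to 0.875 m from the base axis. Payload 3.4 kg.
Tool frame: the origin (TCP) lies between the finger pads; the fingertips stand 19 mm ahead of it and the grasp point (between the pads) is the TCP; z points along the fingers, y is the line along which they close (so a half turn about z gives the same grasp; the last joint's range is limited). The gripper opens to 85 mm and grips with 20 to 120 N. Pads are 22 mm wide; open, the fingers measure 114 mm over their backs; the gripper's body (76 mm by 85 mm) begins 54 mm behind the grasp point. The pads swing forward as they close: fully open they stand 13 mm farther back than shut.
Start: joints at [-1.27, 0.276, 1.505, -0, 1.361, -0.121], TCP at [0.235, -0.525, 0.25] pointing down, gripper open.
Joint ranges: [-2.89, 2.89], [-0.75, 2.08], [0.22, 2.7], [-1.18, 4.32], [0.11, 2.71], [-2.7, 2.7]. Speed limits (rad/s): [2.57, 2.57, 3.14, 3.14, 3.14, 3.14].

### API

Orientations are given as a unit quaternion [w, x, y, z].
In Python, from rig import get_state, imaging, ticket gives the robot as it stands. The module is installed in compiled form; this text tells all that it offers.
- The arm moves only by the shell command python3 -m inch 'ROWS' [FORCE]. ROWS is JSON, a list of rows, each an object with "claw": the opening, from -1 (shut) to 1 (fully open); "travel": the shift along the world's x, y, z in units of 200 mm (1.0 is 200 mm), a list of three; "turn": the turn about the world's z in units of 180 degrees (1.0 is 180 degrees). A call has 1 to 5 rows; each row is the pose to reach, as a shift and turn from the pose commanded when the call began, turning the shorter way round; what a row does not reach only later rows make up. A row lasts 1/10 s, in which the tool goes at most 50 mm and 8.59 degrees, less where a joint would pass 70% of its speed; a pose out of reach is approached as far as the arm can. A call with a number of a shift or a turn outside -1 to 1 is refused whole. A call with a gripper value outside its range is refused whole. The fingers move at their own pace and stop on an object; FORCE is the grip in N (left out, the last holds). Time passes only in rows, so rows that repeat a pose let the fingers close. It gives the time, the measured TCP pose, the force, the opening and the grip force at its end, in the units of the state.
- get_state(): the state, without advancing time (a new reading comes with each control period).
- imaging.get_image(name): name is "scene" or "top" or "wrist"; returns the picture (384x512x3 uint8, red, green, blue); there is no depth.
- imaging.camera_params(name): a dict with "camera_matrix" (3x3 intrinsics, pixels), "cam_to_world" (4x4, takes a point from camera to world coordinates); the wrist camera has in their place "T_tool_cam" (4x4, takes a point from camera to tool coordinates, whose origin is the TCP and whose axes are the flange's). Camera axes: x right, y down, z forward; pixel columns grow to the right and rows downward; lengths in m; the calibration is good to about 2 mm. The wrist camera is an equidistant fisheye: a pixel r from the principal point sees the ray r / f radians off the axis. A picture is of the moment at which its call begins: read the wrist's pose just before it. camera_params takes no time and is no camera call.
- ticket.sign_off(): hands the job in; it is judged then, once.
The state is a dict: "clock": time; "qpos": joint angles; "qd": joint speeds; "effort": joint torques, N m; "position": TCP position; "ee_rot": TCP orientation; "contact_force": force on the tool from outside, world axes, zero at the start; "moment": the same for the moment, N m; "width": finger opening in m; "gripper_force": force on a finger pad.
Only numpy, scipy, OpenCV 4.12 (cv2) and the standard library are available. Lean on these libraries where they do the work, as an engineer would, in place of code of your own. Each camera call takes 0.05 s, during which the arm holds its last target. There are 200 camera calls.

## Working session

There is one attempt and no reset: what is moved stays moved. The work goes in short steps, Python scripts to look and compute and a shell command to move; the robot and the scene stay as the last step left them, time stands still between calls to the robot, and variables do not carry over. Pictures are saved under pics/ and viewed, at most 14 in all, crops included, and the job is handed in when it is done.

```bash
mkdir -p pics; python3 - <<'E'
from rig import get_state, imaging
import cv2,json
s=get_state();print({k:(v if isinstance(v,(int,float)) else [round(float(x),3) for x in v]) for k,v in s.items()})
for n in ("scene","top","wrist"):
    cv2.imwrite(f"pics/{n}0.png",imaging.get_image(n)[:,:,::-1])
    print(n,{k:__import__('numpy').round(v,4).tolist() for k,v in imaging.camera_params(n).items()})
E
```

```text
{'clock': 0.0, 'qpos': [-1.27, 0.277, 1.506, 0.0, 1.361, -0.121], 'qd': [-0.0, -0.0, 0.001, 0.0, -0.001, -0.0], 'effort': [-0.0, -41.678, -24.581, -0.0, 0.011, -0.0], 'position': [0.235, -0.524, 0.249], 'ee_rot': [-0.001, 0.978, 0.209, -0.0], 'contact_force': [-0.091, -0.021, 0.229], 'moment': [0.011, -0.028, 0.006], 'gripper_force': 0.0, 'width': 0.08561906215770869}
scene {'camera_matrix': [[482.3936, 0.0, 252.0382], [0.0, 482.3936, 190.8675], [0.0, 0.0, 1.0]], 'cam_to_world': [[-0.6877, 0.4381, -0.5788, 1.2571], [0.7259, 0.4119, -0.5507, 0.6808], [-0.0029, -0.799, -0.6014, 0.8173], [0.0, 0.0, 0.0, 1.0]]}
top {'camera_matrix': [[434.3211, 0.0, 256.5786], [0.0, 434.3211, 192.4319], [0.0, 0.0, 1.0]], 'cam_to_world': [[-0.0145, -0.9894, 0.1445, 0.3746], [-0.9999, 0.0131, -0.0103, 0.0247], [0.0083, -0.1446, -0.9894, 1.2105], [0.0, 0.0, 0.0, 1.0]]}
wrist {'camera_matrix': [[297.3186, 0.0, 253.0232], [0.0, 297.3186, 190.0338], [0.0, 0.0, 1.0]], 'T_tool_cam': [[-0.0003, -0.9588, -0.2839, 0.0731], [1.0, -0.0002, -0.0003, -0.0], [0.0003, -0.2839, 0.9588, -0.1236], [0.0, 0.0, 0.0, 1.0]]}
```

View pics/top0.png

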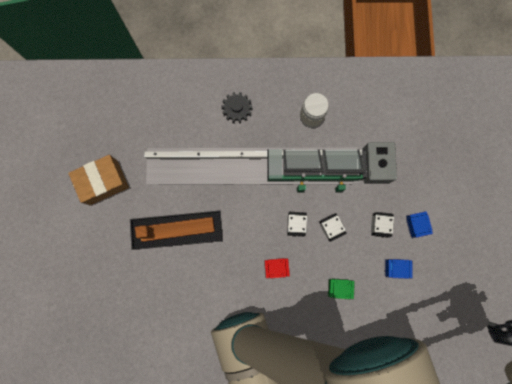

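View pics/scene0.png

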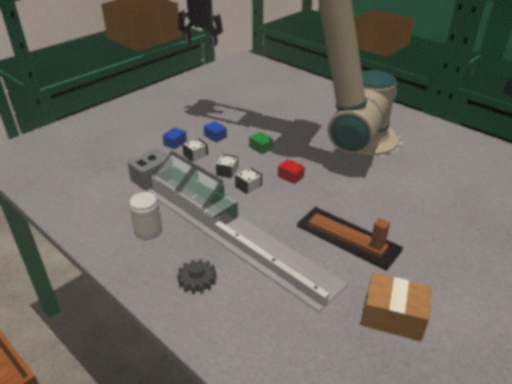

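Top view: candidates for carriages are aluminium (298,223), (333,227), (384,224). The look-alikes are red (277,268), green (342,289) and blue (419,224), (400,269), none of which are part of the job. The stick is at (175,229), with its handle at the left end (~141,232). The station's fence runs from (146,154) to (365,150).

```bash
cat > h.py <<'E'
import numpy as np,cv2
from rig import get_state,imaging
from scipy.spatial.transform import Rotation as R
def ray(name,uv,st=None):
    p=imaging.camera_params(name);K=p["camera_matrix"];uv=np.atleast_2d(uv).astype(float)
    x=(uv-[K[0][2],K[1][2]])/K[0][0]
    if name=="wrist":
        r=np.linalg.norm(x,axis=1,keepdims=True)+1e-12
        d=np.hstack([x/r*np.sin(r),np.cos(r)])
        T=np.eye(4);w,a,b,c=st["ee_rot"];T[:3,:3]=R.from_quat([a,b,c,w]).as_matrix();T[:3,3]=st["position"]
        M=T@np.array(p["T_tool_cam"])
    else:
        d=np.hstack([x,np.ones((len(x),1))]);M=np.array(p["cam_to_world"])
    return M[:3,3],d@M[:3,:3].T
def onz(name,uv,z,st=None):
    o,d=ray(name,uv,st);return o+d*((z-o[2])/d[:,2:])
def snap(name,f):
    st=get_state();im=imaging.get_image(name)[:,:,::-1].copy();cv2.imwrite(f,im);return st,im
E
python3 - <<'E'
from h import *
im=cv2.imread("pics/top0.png")
c=im[130:300,120:440];c=cv2.resize(c,(800,425),interpolation=cv2.INTER_CUBIC);cv2.imwrite("pics/topc.png",c)
hsv=cv2.cvtColor(im,cv2.COLOR_BGR2HSV)
m=((hsv[...,2]>170)&(hsv[...,1]<60)).astype(np.uint8);m[:200]=0
m=cv2.morphologyEx(m,cv2.MORPH_CLOSE,np.ones((3,3)))
for ct in cv2.findContours(m,0,2)[0]:
    if cv2.contourArea(ct)>60:
        r=cv2.minAreaRect(ct);b=onz("top",cv2.boxPoints(r),.04)[:,:2];print(r,np.round(b.mean(0),4),np.round(b,3).tolist())
m=((hsv[...,0]<16)&(hsv[...,1]>120)).astype(np.uint8);m[:205]=0;m[255:]=0
for ct in cv2.findContours(m,0,2)[0]:
    if cv2.contourArea(ct)>60: r=cv2.minAreaRect(ct);print('stick',r,np.round(onz("top",cv2.boxPoints(r),.02),3).tolist())
m=(hsv[...,2]<50).astype(np.uint8);m[:205]=0;m[255:]=0;m[:,240:]=0
for ct in cv2.findContours(m,0,2)[0]:
    if cv2.contourArea(ct)>300: r=cv2.minAreaRect(ct);print('tray',r,np.round(onz("top",cv2.boxPoints(r),.014),3).tolist())
E
```

```text
((383.8564147949219, 223.93565368652344), (17.81116485595703, 15.821091651916504), 5.710593223571777) [ 0.455 -0.33 ] [[0.436, -0.303], [0.479, -0.309], [0.473, -0.357], [0.431, -0.351]]
((333.3999938964844, 226.30001831054688), (16.099689483642578, 17.441329956054688), 63.43495178222656) [ 0.4505 -0.1933] [[0.46, -0.163], [0.48, -0.206], [0.441, -0.224], [0.421, -0.181]]
((297.1344909667969, 223.38624572753906), (17.771732330322266, 16.19386863708496), 4.763641834259033) [ 0.4597 -0.0956] [[0.44, -0.069], [0.484, -0.074], [0.479, -0.122], [0.436, -0.117]]
stick ((174.19667053222656, 229.16043090820312), (16.613107681274414, 79.50777435302734), 82.9834976196289) [[0.461, 0.349, 0.02], [0.484, 0.134, 0.02], [0.439, 0.128, 0.02], [0.416, 0.343, 0.02]]
tray ((175.66177368164062, 229.78250122070312), (29.402847290039062, 90.21851348876953), 84.50768280029297) [[0.479, 0.364, 0.014], [0.499, 0.117, 0.014], [0.419, 0.109, 0.014], [0.399, 0.354, 0.014]]
```

View pics/topc.png

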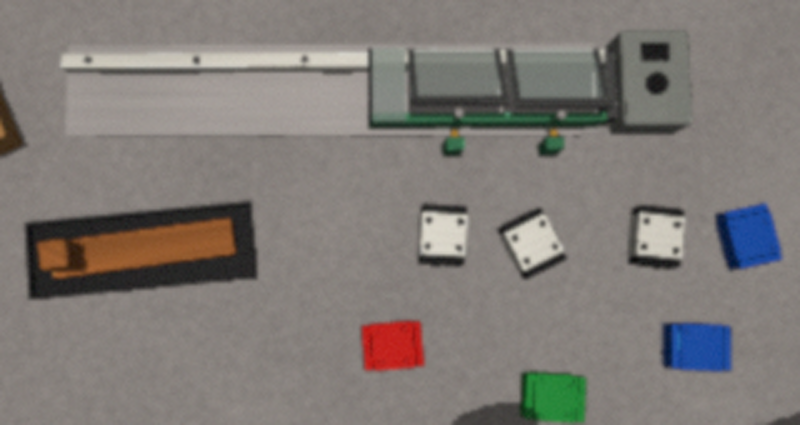

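Choice: the three aluminium carriages are at px (298,223), (333,227) and (384,224). The red, green and two blue blocks are left alone. I'll move the wrist over the station for a close look.

```bash

python3 -m inch '[{"claw":1,"travel":[0.11,0.2,0.04],"turn":-0.03},{"claw":1,"travel":[0.22,0.4,0.08],"turn":-0.06},{"claw":1,"travel":[0.33,0.6,0.12],"turn":-0.09},{"claw":1,"travel":[0.44,0.8,0.16],"turn":-0.12},{"claw":1,"travel":[0.55,1.0,0.2],"turn":-0.133}]'
python3 -m inch '[{"claw":1,"travel":[0.11,0.2,0.04],"turn":0},{"claw":1,"travel":[0.22,0.4,0.08],"turn":0},{"claw":1,"travel":[0.33,0.6,0.12],"turn":0},{"claw":1,"travel":[0.44,0.8,0.16],"turn":0},{"claw":1,"travel":[0.55,1.0,0.2],"turn":0}]'
python3 -m inch '[{"claw":1,"travel":[0.0,0.2,0.04],"turn":0},{"claw":1,"travel":[0.0,0.4,0.08],"turn":0},{"claw":1,"travel":[0.0,0.4,0.08],"turn":0},{"claw":1,"travel":[0.0,0.4,0.08],"turn":0}]'
python3 - <<'E'
from h import *
st,im=snap("wrist","pics/w1.png");print(np.round(st["position"],4),np.round(st["ee_rot"],4),np.round(st["qpos"],2),st["clock"])
cv2.imwrite("pics/w1b.png",cv2.resize(im,(800,600),interpolation=cv2.INTER_CUBIC))
E
```

```text
clock: 0.65
position: [0.3458, -0.3229, 0.2904]
ee_rot: [-0.0, 1.0, 0.0, 0.0]
contact_force: [0.4, 0.7, 0.6]
width: 0.0854
gripper_force: 0.0
clock: 1.15
position: [0.4558, -0.1228, 0.3306]
ee_rot: [0.0, 1.0, 0.002, 0.0]
contact_force: [0.7, -0.9, -0.6]
width: 0.0855
gripper_force: 0.0
clock: 1.55
position: [0.4553, -0.0441, 0.3463]
ee_rot: [0.0, 1.0, 0.003, 0.0]
contact_force: [0.2, 0.6, 0.0]
width: 0.0855
gripper_force: 0.0
[ 0.4553 -0.0441  0.3463] [5.0e-04 1.0e+00 3.2e-03 1.0e-04] [-0.25  0.05  1.55 -0.    1.54  1.32] 1.55
```

View pics/w1b.png

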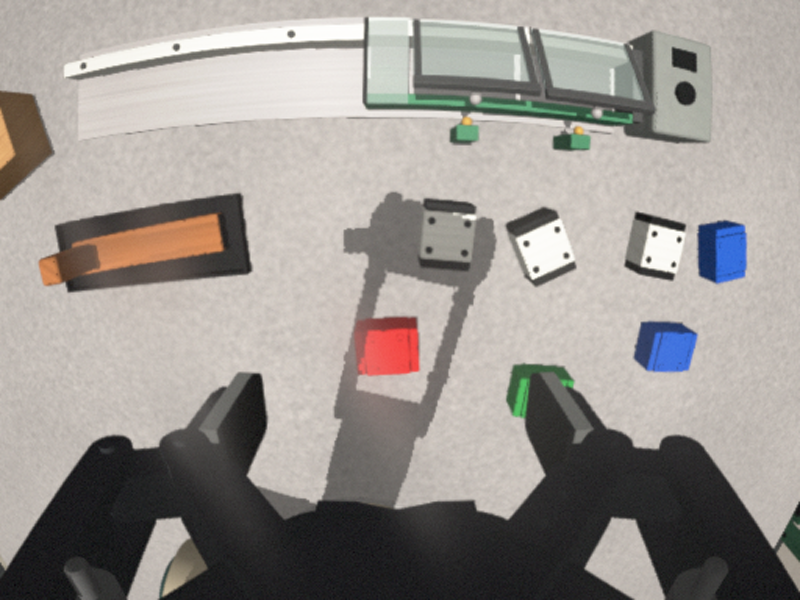

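The wrist view (800-wide picture) shows the whole station. The bed's near-left corner is at (78,139), the fence foot runs (80,80)–(362,44), and the guard's left edge is at x≈365. The carriages are at (447,235), (542,246) and (657,246).

```bash
python3 - <<'E'
from h import *
st=dict(ee_rot=[5e-4,1,3.2e-3,1e-4],position=[.4553,-.0441,.3463])
s=512/800
def P(n,uv,z): print(n,np.round(onz("wrist",np.array(uv)*s,z,st)[:,:2],4).tolist())
P("bed near corner+edge",[(78,139),(200,126.5),(355,119),(612,131)],.004)
P("fence foot",[(82,79),(200,57),(362,44)],.004)
P("fence top near",[(66,76),(290,44),(362,40)],.034)
P("guard left roof z53: far,near",[(365,17),(365,106)],.053)
im=cv2.imread("pics/top0.png");g=cv2.cvtColor(im,cv2.COLOR_BGR2GRAY).astype(float)
def T(n,uv,z): print(n,np.round(onz("top",np.array([120,130])+np.array(uv)/2.5-.3,z)[:,:2],4).tolist())
T("top bed near",[(65,135),(200,135),(370,135),(600,137)],.004)
T("fence top near",[(61,68),(200,68),(368,67)],.034)
T("guard left",[(370,47),(370,126)],.053)
T("box right near",[(690,130)],.067)
T("tray",[(27,223),(250,203),(256,277),(30,298)],.018)
T("handle top (z.092)",[(37,240),(68,239),(70,267),(40,270)],.092)
P("tray w",[(55,228),(241,194),(249,273),(69,291)],.018)
P("stick tip",[(221,213),(223,251)],.020)
P("carton",[(52,153)],.0)
# carriages, wrist
w=cv2.imread("pics/w1.png");hsv=cv2.cvtColor(w,cv2.COLOR_BGR2HSV)
m=((hsv[...,2]>215)&(hsv[...,1]<40)).astype(np.uint8);m[:125]=0;m[190:]=0
for ct in cv2.findContours(m,0,2)[0]:
    if cv2.contourArea(ct)>150:
        b=onz("wrist",cv2.boxPoints(cv2.minAreaRect(ct)),.04,st)[:,:2];print(np.round(b.mean(0),4),np.round(b,3).tolist())
P("A top white",[(423,206),(475,207),(471,262),(419,261)],.04)
E
```

```text
bed near corner+edge [[0.5798, 0.3261], [0.5745, 0.1606], [0.573, -0.0034], [0.575, -0.2725]]
fence foot [[0.6513, 0.3201], [0.6507, 0.1615], [0.6508, -0.0097]]
fence top near [[0.6517, 0.3213], [0.6462, 0.0562], [0.6469, -0.0118]]
guard left roof z53: far,near [[0.6642, -0.0156], [0.58, -0.0164]]
top bed near [[0.5797, 0.3233], [0.5777, 0.1718], [0.5752, -0.0195], [0.5695, -0.279]]
fence top near [[0.6498, 0.322], [0.6479, 0.1685], [0.6467, -0.0176]]
guard left [[0.6646, -0.0195], [0.5769, -0.0179]]
box right near [[0.5657, -0.3601]]
tray [[0.4799, 0.3593], [0.4987, 0.1147], [0.4174, 0.1083], [0.3982, 0.3538]]
handle top (z.092) [[0.4558, 0.3278], [0.4563, 0.2961], [0.4277, 0.2934], [0.425, 0.324]]
tray w [[0.4778, 0.3622], [0.5012, 0.1111], [0.4194, 0.1072], [0.3997, 0.3528]]
stick tip [[0.4829, 0.1333], [0.4434, 0.1337]]
carton [[0.5691, 0.374]]
[ 0.4557 -0.3275] [[0.437, -0.3], [0.481, -0.306], [0.475, -0.355], [0.43, -0.35]]
[ 0.4514 -0.1911] [[0.46, -0.157], [0.482, -0.203], [0.443, -0.226], [0.421, -0.178]]
A top white [[0.4888, -0.0692], [0.4889, -0.1179], [0.4362, -0.1161], [0.4366, -0.0663]]
```

```bash

python3 -m inch '[{"claw":1,"travel":[0.01,-0.05,-0.2],"turn":0.047},{"claw":1,"travel":[0.02,-0.1,-0.4],"turn":0.094},{"claw":1,"travel":[0.025,-0.15,-0.6],"turn":0.141},{"claw":1,"travel":[0.025,-0.2,-0.8],"turn":0.188},{"claw":1,"travel":[0.025,-0.25,-1.0],"turn":0.236}]'
python3 -m inch '[{"claw":1,"travel":[0,0,-0.1],"turn":0.047},{"claw":1,"travel":[0,0,-0.1],"turn":0.094},{"claw":1,"travel":[0,0,-0.1],"turn":0.141},{"claw":1,"travel":[0,0,-0.1],"turn":0.188},{"claw":1,"travel":[0,0,-0.1],"turn":0.236}]'
python3 - <<'E'
from h import *
st,im=snap("wrist","pics/w2.png");print(np.round(st["position"],4),np.round(st["ee_rot"],4),np.round(st["qpos"],2),st["clock"])
E
```

```text
clock: 2.1
position: [0.4599, -0.0967, 0.1445]
ee_rot: [0.0, 0.931, 0.365, -0.0]
contact_force: [1.1, -1.2, -0.0]
width: 0.0856
gripper_force: 0.0
clock: 2.6
position: [0.4599, -0.0964, 0.1256]
ee_rot: [-0.0, 0.736, 0.677, -0.001]
contact_force: [0.6, 0.4, -0.5]
width: 0.0855
gripper_force: 0.0
[ 0.4599 -0.0964  0.1256] [-4.000e-04  7.356e-01  6.775e-01 -5.000e-04] [-0.35  0.23  1.91 -0.    1.   -0.27] 2.6
```

View pics/w2.png

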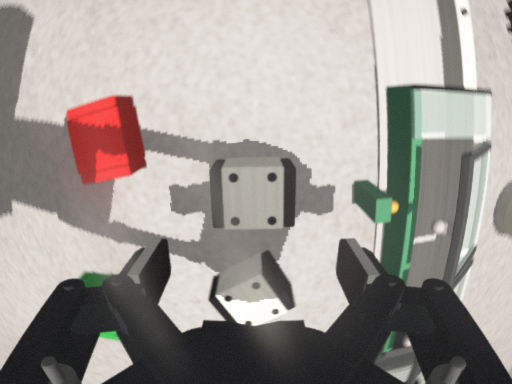

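Carriage A's top centre is at (253,193), squared to the fingers. Carriage B is at (252,290) and the red look-alike at (105,140).

```bash
python3 - <<'E'
from h import *
st=dict(ee_rot=[-4e-4,.7356,.6775,-5e-4],position=[.4599,-.0964,.1256])
print(onz("wrist",[(222,158),(284,158),(283,228),(222,228)],.04,st).round(4),onz("wrist",[(222,158),(284,158),(283,228),(222,228)],.04,st).mean(0))
E
```

```text
[[ 0.4412 -0.06    0.04  ]
 [ 0.4854 -0.0637  0.04  ]
 [ 0.4818 -0.118   0.04  ]
 [ 0.435  -0.1141  0.04  ]] [ 0.46086376 -0.08894034  0.04      ]
```

```bash

python3 -m inch '[{"claw":1,"travel":[0.005,0.02,-0.2],"turn":0},{"claw":1,"travel":[0.005,0.02,-0.35],"turn":0},{"claw":1,"travel":[0.005,0.02,-0.49],"turn":0},{"claw":1,"travel":[0.005,0.02,-0.49],"turn":0},{"claw":0,"travel":[0.005,0.02,-0.49],"turn":0}]' 50
python3 -m inch '[{"claw":-1,"travel":[0,0,0],"turn":0},{"claw":-1,"travel":[0,0,0],"turn":0},{"claw":-1,"travel":[0,0,0],"turn":0},{"claw":-1,"travel":[0,0,0],"turn":0},{"claw":-1,"travel":[0,0,0],"turn":0}]' 50
python3 -m inch '[{"claw":-1,"travel":[0,0,0.1],"turn":0},{"claw":-1,"travel":[0,0,0.3],"turn":0},{"claw":-1,"travel":[0,0,0.5],"turn":0},{"claw":-1,"travel":[0,0,0.5],"turn":0}]' 50

```

```text
clock: 3.15
position: [0.4612, -0.0915, 0.0282]
ee_rot: [-0.0, 0.738, 0.675, -0.0]
contact_force: [0.9, -0.7, 0.0]
width: 0.0732
gripper_force: 0.0
clock: 3.65
position: [0.4622, -0.0912, 0.0295]
ee_rot: [0.001, 0.737, 0.676, 0.0]
contact_force: [-1.7, -1.7, 7.8]
width: 0.0631
gripper_force: 58.1
clock: 4.05
position: [0.4651, -0.0916, 0.133]
ee_rot: [0.005, 0.737, 0.676, 0.003]
contact_force: [1.2, -1.1, -3.1]
width: 0.0633
gripper_force: 57.7
```

```bash

python3 -m inch '[{"claw":-1,"travel":[0.15,0.15,0],"turn":-0.047},{"claw":-1,"travel":[0.31,0.3,0],"turn":-0.094},{"claw":-1,"travel":[0.46,0.45,0],"turn":-0.141},{"claw":-1,"travel":[0.62,0.6,0],"turn":-0.188},{"claw":-1,"travel":[0.78,0.745,0],"turn":-0.235}]' 50
python3 -m inch '[{"claw":-1,"travel":[0,0,0],"turn":-0.047},{"claw":-1,"travel":[0,0,0],"turn":-0.094},{"claw":-1,"travel":[0,0,0],"turn":-0.141},{"claw":-1,"travel":[0,0,0],"turn":-0.188},{"claw":-1,"travel":[0,0,0],"turn":-0.241}]' 50
python3 -m inch '[{"claw":-1,"travel":[0,0,0],"turn":0},{"claw":-1,"travel":[0,0,-0.15],"turn":0},{"claw":-1,"travel":[0,0,-0.3],"turn":0},{"claw":-1,"travel":[0,0,-0.42],"turn":0},{"claw":-1,"travel":[0,0,-0.42],"turn":0}]' 50
python3 - <<'E'
from h import *
st,im=snap("wrist","pics/w3.png");print(np.round(st["position"],4),np.round(st["ee_rot"],4),st["clock"],st["width"])
E
```

```text
clock: 4.55
position: [0.6173, 0.0601, 0.1263]
ee_rot: [-0.001, 0.932, 0.362, -0.001]
contact_force: [0.3, -1.6, -2.8]
width: 0.0629
gripper_force: 63.6
clock: 5.05
position: [0.6162, 0.0587, 0.1261]
ee_rot: [-0.0, 1.0, 0.0, -0.002]
contact_force: [0.7, 1.0, -4.0]
width: 0.0631
gripper_force: 63.6
clock: 5.55
position: [0.6135, 0.0585, 0.0397]
ee_rot: [-0.0, 1.0, 0.005, -0.005]
contact_force: [-0.9, 0.3, -3.7]
width: 0.0629
gripper_force: 63.4
[0.6135 0.0585 0.0397] [-1.0e-04  1.0e+00  4.5e-03 -5.1e-03] 5.55 0.06294333153035142
```

View pics/w3.png

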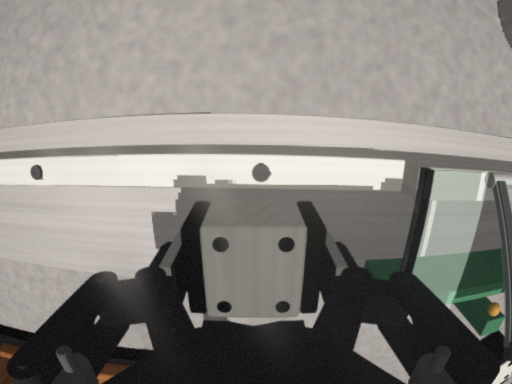

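Carriage A is held square at (253,260). The fence face is at row ~187, a little beyond it. I'll lower it and ease it against the fence.

```bash

python3 -m inch '[{"claw":-1,"travel":[0.01,0,-0.02],"turn":-0.005},{"claw":-1,"travel":[0.02,0,-0.025],"turn":-0.005},{"claw":-1,"travel":[0.03,0,-0.03],"turn":-0.005},{"claw":-1,"travel":[0.04,0,-0.03],"turn":-0.005}]' 30
python3 -m inch '[{"claw":-1,"travel":[0.01,0,0],"turn":0},{"claw":-1,"travel":[0.01,0,0],"turn":0}]'
python3 -m inch '[{"claw":-1,"travel":[0.01,0,0],"turn":0},{"claw":-1,"travel":[0.01,0,0],"turn":0}]'
python3 -m inch '[{"claw":-1,"travel":[0.01,0,0],"turn":0},{"claw":-1,"travel":[0.01,0,0],"turn":0}]'

```

```text
clock: 6.0
position: [0.6251, 0.0584, 0.039]
ee_rot: [0.0, 1.0, -0.004, -0.0]
contact_force: [-3.5, -0.1, -1.3]
width: 0.0632
gripper_force: 63.9
clock: 6.2
position: [0.6252, 0.0584, 0.0384]
ee_rot: [0.0, 1.0, -0.004, -0.002]
contact_force: [-4.2, 0.0, -0.7]
width: 0.0629
gripper_force: 64.1
clock: 6.4
position: [0.6252, 0.0584, 0.0382]
ee_rot: [0.0, 1.0, -0.004, -0.004]
contact_force: [-10.0, 0.2, 1.4]
width: 0.0629
gripper_force: 64.4
clock: 6.6
position: [0.6252, 0.0585, 0.0381]
ee_rot: [0.0, 1.0, -0.004, -0.007]
contact_force: [-12.8, -0.2, 3.9]
width: 0.0629
gripper_force: 64.7
```

```bash

python3 -m inch '[{"claw":-1,"travel":[0,0,-0.01],"turn":0},{"claw":-1,"travel":[0,0,-0.02],"turn":0},{"claw":-1,"travel":[0,0,-0.025],"turn":0},{"claw":-1,"travel":[0,0,-0.025],"turn":0}]'
python3 -m inch '[{"claw":0.8,"travel":[0,0,0],"turn":0},{"claw":0.8,"travel":[0,0,0],"turn":0},{"claw":0.8,"travel":[0,0,0],"turn":0},{"claw":0.8,"travel":[0,0,0],"turn":0}]'
python3 -m inch '[{"claw":0.8,"travel":[0,0,0.1],"turn":0},{"claw":0.8,"travel":[0,0,0.3],"turn":0},{"claw":1,"travel":[0,0,0.5],"turn":0},{"claw":1,"travel":[-0.1,-0.1,0.6],"turn":0},{"claw":1,"travel":[-0.2,-0.2,0.6],"turn":0}]'
python3 - <<'E'
from h import *
st,im=snap("wrist","pics/w4.png");print(np.round(st["position"],4),np.round(st["ee_rot"],4),st["clock"],st["width"])
_,t=snap("top","pics/t4.png");cv2.imwrite("pics/t4c.png",cv2.resize(t[130:300,120:440],(800,425),interpolation=cv2.INTER_CUBIC))
E
```

```text
clock: 7.0
position: [0.6252, 0.0586, 0.0337]
ee_rot: [0.0, 1.0, -0.004, -0.006]
contact_force: [-13.4, 0.2, 7.5]
width: 0.0631
gripper_force: 65.0
clock: 7.4
position: [0.6325, 0.0583, 0.0339]
ee_rot: [0.0, 1.0, -0.005, 0.001]
contact_force: [-0.5, -0.4, -0.1]
width: 0.0768
gripper_force: 0.0
clock: 7.9
position: [0.5943, 0.0181, 0.1575]
ee_rot: [0.0, 1.0, -0.004, 0.005]
contact_force: [-1.0, -0.6, -0.0]
width: 0.0851
gripper_force: 0.0
[0.5943 0.0181 0.1575] [ 5.0e-04  1.0e+00 -4.0e-03  4.7e-03] 7.9 0.08514447423623851
```

View pics/w4.png

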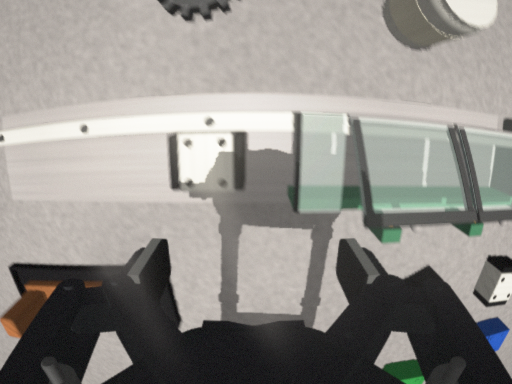

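Carriage A lies flush on the fence at (208,163), with no gap and square. Next is B. First I'll check B and C haven't moved.

```bash
cat >> h.py <<'E'
def carr(im,z=.04):
    hsv=cv2.cvtColor(im,cv2.COLOR_BGR2HSV);m=((hsv[...,2]>150)&(hsv[...,1]<60)).astype(np.uint8);m[:150]=0;m[300:]=0
    m=cv2.morphologyEx(m,cv2.MORPH_CLOSE,np.ones((3,3)))
    for ct in cv2.findContours(m,0,2)[0]:
        if cv2.contourArea(ct)>100:
            r=cv2.minAreaRect(ct);print(np.round(r[0],1),np.round(r[1],1),round(r[2],1),np.round(onz("top",r[0],z)[0,:2],4))
E
python3 -c "
from h import *
carr(cv2.imread('pics/t4.png'))"
python3 -m inch '[{"claw":1,"travel":[-0.14,-0.2,0],"turn":-0.047},{"claw":1,"travel":[-0.28,-0.4,0],"turn":-0.094},{"claw":1,"travel":[-0.42,-0.6,0],"turn":-0.141},{"claw":1,"travel":[-0.56,-0.8,0],"turn":-0.188},{"claw":1,"travel":[-0.7,-1.0,0],"turn":-0.235}]'
python3 -m inch '[{"claw":1,"travel":[0,-0.04,-0.15],"turn":-0.047},{"claw":1,"travel":[0,-0.04,-0.15],"turn":-0.094},{"claw":1,"travel":[0,-0.04,-0.15],"turn":-0.121},{"claw":1,"travel":[0,-0.04,-0.15],"turn":-0.121}]'
python3 - <<'E'
from h import *
st,im=snap("wrist","pics/w5.png");print(np.round(st["position"],4),np.round(st["ee_rot"],4),np.round(st["qpos"],2),st["clock"])
E
```

```text
[333.8 226.1] [16.1 18.3] 63.4 [ 0.451  -0.1944]
[384.2 223.8] [18.7 16.5] 4.1 [ 0.4553 -0.331 ]
[181.5 171.5] [23. 71.] 90.0 [0.6062 0.2173]
[ 94.4 177.6] [34.  11.2] 67.1 [0.5923 0.4544]
[182. 153.] [ 6. 76.] 90.0 [0.6581 0.2165]
clock: 8.5
position: [0.4511, -0.1829, 0.1533]
ee_rot: [-0.0, 0.93, -0.368, 0.001]
contact_force: [-0.4, -1.0, -0.1]
width: 0.0854
gripper_force: 0.0
clock: 8.9
position: [0.452, -0.1899, 0.123]
ee_rot: [-0.0, 0.845, -0.535, -0.0]
contact_force: [0.0, -0.5, 0.1]
width: 0.0856
gripper_force: 0.0
[ 0.452  -0.1899  0.123 ] [-2.000e-04  8.451e-01 -5.347e-01 -0.000e+00] [-0.54  0.26  1.88  0.    1.    2.16] 8.9
```

View pics/w5.png

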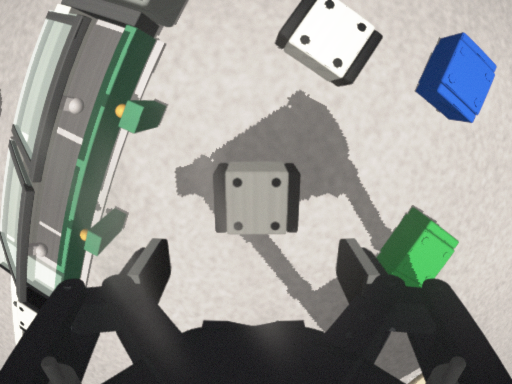

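B is at (257,199), squared to the fingers. The green look-alike's near corner is at (378,265), so I'll check the finger clearance there.

```bash
python3 - <<'E'
from h import *
st=dict(ee_rot=[-2e-4,.8451,-.5347,0],position=[.452,-.1899,.123])
w,a,b,c=st["ee_rot"];M=R.from_quat([a,b,c,w]).as_matrix()
p=onz("wrist",[(226,163),(289,163),(289,233),(226,233)],.04,st);print(p.mean(0).round(4))
g=onz("wrist",[(378,265),(412,208),(120,130),(88,250)],.04,st)
print(((p.mean(0)-st["position"])@M).round(4),((g-st["position"])@M).round(4))
E
```

```text
[ 0.4514 -0.1944  0.04  ]
[0.0039 0.0025 0.083 ] [[-0.0561  0.1064  0.083 ]
 [-0.0043  0.1294  0.083 ]
 [ 0.0574 -0.0994  0.083 ]
 [-0.0443 -0.1467  0.0831]]
```

```bash

python3 -m inch '[{"claw":1,"travel":[0,-0.02,-0.2],"turn":0},{"claw":1,"travel":[0,-0.02,-0.35],"turn":0},{"claw":1,"travel":[0,-0.02,-0.48],"turn":0},{"claw":1,"travel":[0,-0.02,-0.48],"turn":0},{"claw":0,"travel":[0,-0.02,-0.48],"turn":0}]' 50
python3 -m inch '[{"claw":-1,"travel":[0,0,0],"turn":0},{"claw":-1,"travel":[0,0,0],"turn":0},{"claw":-1,"travel":[0,0,0],"turn":0},{"claw":-1,"travel":[0,0,0],"turn":0},{"claw":-1,"travel":[0,0,0],"turn":0}]' 50
python3 -m inch '[{"claw":-1,"travel":[0,0,0.1],"turn":0},{"claw":-1,"travel":[0,0,0.3],"turn":0},{"claw":-1,"travel":[0,0,0.5],"turn":0},{"claw":-1,"travel":[0,0,0.5],"turn":0}]' 50

```

```text
clock: 9.45
position: [0.4519, -0.1936, 0.0275]
ee_rot: [-0.0, 0.846, -0.534, -0.0]
contact_force: [1.2, -0.2, 0.5]
width: 0.0735
gripper_force: 0.0
clock: 9.95
position: [0.4525, -0.1942, 0.0287]
ee_rot: [-0.0, 0.845, -0.534, 0.002]
contact_force: [1.0, 0.3, 6.5]
width: 0.0629
gripper_force: 58.0
clock: 10.35
position: [0.4546, -0.1954, 0.1321]
ee_rot: [-0.0, 0.845, -0.534, 0.006]
contact_force: [1.5, -1.6, -4.8]
width: 0.0628
gripper_force: 58.0
```

```bash

python3 -m inch '[{"claw":-1,"travel":[0.09,0.2,0],"turn":0.04},{"claw":-1,"travel":[0.18,0.4,0],"turn":0.08},{"claw":-1,"travel":[0.27,0.6,0],"turn":0.12},{"claw":-1,"travel":[0.36,0.8,0],"turn":0.16},{"claw":-1,"travel":[0.45,1.0,0],"turn":0.2}]' 50
python3 -m inch '[{"claw":-1,"travel":[0.13,0.2,0],"turn":0.04},{"claw":-1,"travel":[0.26,0.4,0],"turn":0.08},{"claw":-1,"travel":[0.36,0.6,0],"turn":0.12},{"claw":-1,"travel":[0.38,0.73,0],"turn":0.1555},{"claw":-1,"travel":[0.38,0.73,0],"turn":0.1555}]' 50
python3 -m inch '[{"claw":-1,"travel":[0,0,0],"turn":0},{"claw":-1,"travel":[0,0,-0.15],"turn":0},{"claw":-1,"travel":[0,0,-0.3],"turn":0},{"claw":-1,"travel":[0,0,-0.44],"turn":0},{"claw":-1,"travel":[0,0,-0.44],"turn":0}]' 50

```

```text
clock: 10.85
position: [0.5406, 0.0082, 0.1257]
ee_rot: [0.0, 0.97, -0.245, -0.001]
contact_force: [0.4, -0.6, -4.6]
width: 0.0636
gripper_force: 58.0
clock: 11.35
position: [0.6169, 0.1564, 0.1249]
ee_rot: [-0.001, 1.0, -0.003, -0.001]
contact_force: [-0.5, -0.6, -5.6]
width: 0.0631
gripper_force: 58.1
clock: 11.85
position: [0.6138, 0.1504, 0.0351]
ee_rot: [0.001, 1.0, -0.007, -0.005]
contact_force: [-1.5, -1.0, -4.1]
width: 0.063
gripper_force: 58.1
```

```bash

python3 -m inch '[{"claw":-1,"travel":[0.01,0,-0.005],"turn":0},{"claw":-1,"travel":[0.02,0,-0.005],"turn":0},{"claw":-1,"travel":[0.03,0,-0.005],"turn":0},{"claw":-1,"travel":[0.04,0,-0.005],"turn":0}]' 30
python3 -m inch '[{"claw":-1,"travel":[0.01,0,0],"turn":0},{"claw":-1,"travel":[0.02,0,0],"turn":0},{"claw":-1,"travel":[0.02,0,0],"turn":0}]'

```

```text
clock: 12.25
position: [0.6264, 0.1524, 0.0397]
ee_rot: [-0.0, 1.0, -0.006, 0.001]
contact_force: [0.2, -0.2, -3.8]
width: 0.0634
gripper_force: 58.1
clock: 12.55
position: [0.6277, 0.1524, 0.0382]
ee_rot: [0.0, 1.0, -0.005, -0.002]
contact_force: [-5.9, 0.0, -1.1]
width: 0.063
gripper_force: 58.4
```

```bash

python3 -m inch '[{"claw":-1,"travel":[0.01,0,0],"turn":0},{"claw":-1,"travel":[0.015,0,-0.01],"turn":0},{"claw":-1,"travel":[0.015,0,-0.025],"turn":0},{"claw":-1,"travel":[0.015,0,-0.025],"turn":0}]'
python3 -m inch '[{"claw":0.8,"travel":[0,0,0],"turn":0},{"claw":0.8,"travel":[0,0,0],"turn":0},{"claw":0.8,"travel":[0,0,0],"turn":0},{"claw":0.8,"travel":[0,0,0],"turn":0}]'
python3 -m inch '[{"claw":0.8,"travel":[0,0,0.1],"turn":0},{"claw":0.8,"travel":[0,0,0.3],"turn":0},{"claw":1,"travel":[0,0,0.5],"turn":0},{"claw":1,"travel":[-0.1,-0.2,0.6],"turn":0},{"claw":1,"travel":[-0.2,-0.4,0.6],"turn":0}]'
python3 - <<'E'
from h import *
st,im=snap("wrist","pics/w6.png");print(np.round(st["position"],4),np.round(st["ee_rot"],4),st["clock"],st["width"])
_,t=snap("top","pics/t6.png");carr(t)
E
```

```text
clock: 12.95
position: [0.6277, 0.1524, 0.0329]
ee_rot: [0.0, 1.0, -0.005, -0.005]
contact_force: [-10.1, 0.4, 2.7]
width: 0.0633
gripper_force: 58.8
clock: 13.35
position: [0.6336, 0.1524, 0.0339]
ee_rot: [-0.0, 1.0, -0.006, 0.001]
contact_force: [0.3, 0.5, 0.4]
width: 0.077
gripper_force: 0.0
clock: 13.85
position: [0.5955, 0.0723, 0.1576]
ee_rot: [0.0, 1.0, -0.004, 0.005]
contact_force: [0.2, -0.5, -0.8]
width: 0.0851
gripper_force: 0.0
[0.5955 0.0723 0.1576] [ 1.0e-04  1.0e+00 -4.2e-03  5.0e-03] 13.85 0.08511957539023388
[384.2 223.8] [18.7 16.5] 4.1 [ 0.4553 -0.331 ]
[167.5 171.5] [23. 43.] 90.0 [0.6067 0.2556]
[ 94.4 177.6] [34.  11.2] 67.1 [0.5922 0.4545]
[166.5 153. ] [ 6. 47.] 90.0 [0.6586 0.2592]
```

View pics/w6.png

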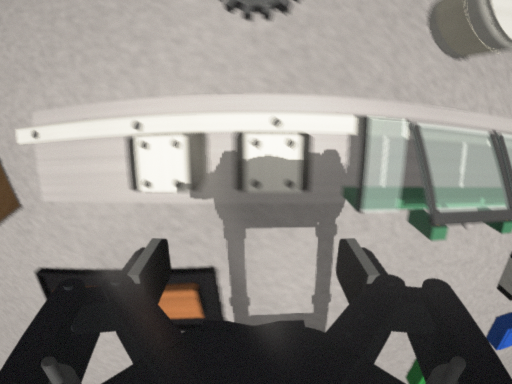

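Both carriages lie flush on the fence, at (163,163) and (273,162), and C is unmoved. Now for C.

```bash

python3 -m inch '[{"claw":1,"travel":[-0.15,-0.17,0],"turn":0.046},{"claw":1,"travel":[-0.3,-0.34,0],"turn":0.092},{"claw":1,"travel":[-0.45,-0.5,0],"turn":0.138},{"claw":1,"travel":[-0.55,-0.7,0],"turn":0.184},{"claw":1,"travel":[-0.65,-0.9,0],"turn":0.23}]'
python3 -m inch '[{"claw":1,"travel":[0,-0.24,0],"turn":0.046},{"claw":1,"travel":[0,-0.48,0],"turn":0.092},{"claw":1,"travel":[0,-0.7,0],"turn":0.138},{"claw":1,"travel":[0,-0.94,0],"turn":0.184},{"claw":1,"travel":[-0.02,-1.0,-0.15],"turn":0.231}]'
python3 -m inch '[{"claw":1,"travel":[-0.015,-0.11,-0.1],"turn":0},{"claw":1,"travel":[-0.015,-0.11,-0.1],"turn":0}]'
python3 - <<'E'
from h import *
st,im=snap("wrist","pics/w7.png");print(np.round(st["position"],4),np.round(st["ee_rot"],4),np.round(st["qpos"],2),st["clock"])
hsv=cv2.cvtColor(im,cv2.COLOR_BGR2HSV);m=((hsv[...,1]<50)&(hsv[...,2]>120)).astype(np.uint8)
E
```

```text
clock: 14.45
position: [0.4646, -0.1038, 0.1536]
ee_rot: [0.0, 0.94, 0.342, 0.001]
contact_force: [0.8, 0.4, 0.2]
width: 0.0852
gripper_force: 0.0
clock: 14.95
position: [0.4653, -0.3108, 0.1267]
ee_rot: [0.007, 0.763, 0.646, 0.001]
contact_force: [1.1, 0.2, -0.3]
width: 0.0854
gripper_force: 0.0
clock: 15.15
position: [0.4571, -0.3265, 0.1005]
ee_rot: [-0.002, 0.765, 0.644, -0.0]
contact_force: [-0.4, 0.5, -0.6]
width: 0.0858
gripper_force: 0.0
[ 0.4571 -0.3265  0.1005] [-1.700e-03  7.651e-01  6.439e-01 -4.000e-04] [-0.74  0.38  1.75 -0.    1.01 -0.57] 15.15
```

View pics/w7.png

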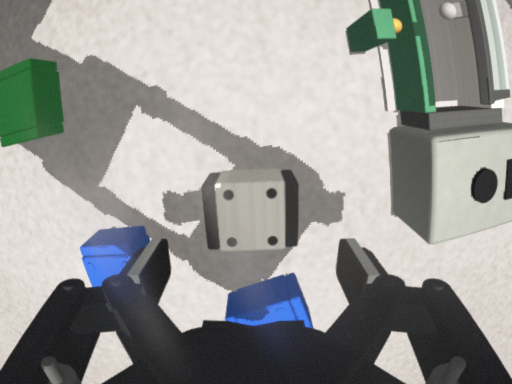

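C is at (251,210), nearly square. A blue look-alike is at (265,300) just behind it, and the other is at (115,255) near the left finger. I'll check clearances.

```bash
python3 - <<'E'
from h import *
st=dict(ee_rot=[-1.7e-3,.7651,.6439,-4e-4],position=[.4571,-.3265,.1005])
w,a,b,c=st["ee_rot"];M=R.from_quat([a,b,c,w]).as_matrix()
p=onz("wrist",[(216,172),(286,170),(286,247),(218,248)],.04,st);print(p.mean(0).round(4))
f=lambda uv,z:((onz("wrist",uv,z,st)-st["position"])@M).round(3).tolist()
print(f([(251,210)],.04),f([(216,172),(286,170),(286,247),(218,248)],.04))
print("blueL top/base",f([(148,228),(82,243),(150,255)],.04),f([(150,262),(90,285)],.0))
print("blueB",f([(227,294),(295,274),(232,318),(310,325)],.04))
E
```

```text
[ 0.4571 -0.3226  0.04  ]
[[0.005, -0.001, 0.061]] [[0.03, -0.023, 0.061], [0.032, 0.022, 0.06], [-0.023, 0.024, 0.06], [-0.024, -0.024, 0.061]]
blueL top/base [[-0.01, -0.074, 0.061], [-0.025, -0.134, 0.061], [-0.032, -0.075, 0.061]] [[-0.062, -0.093, 0.101], [-0.095, -0.167, 0.101]]
blueB [[-0.064, -0.019, 0.06], [-0.046, 0.031, 0.06], [-0.088, -0.016, 0.06], [-0.097, 0.047, 0.06]]
```

```bash

python3 -m inch '[{"claw":1,"travel":[0,0.02,-0.1],"turn":-0.005},{"claw":1,"travel":[0,0.02,-0.25],"turn":-0.005},{"claw":1,"travel":[0,0.02,-0.38],"turn":-0.005},{"claw":1,"travel":[0,0.02,-0.38],"turn":-0.005},{"claw":0,"travel":[0,0.02,-0.38],"turn":-0.005}]' 50
python3 -m inch '[{"claw":-1,"travel":[0,0,0],"turn":0},{"claw":-1,"travel":[0,0,0],"turn":0},{"claw":-1,"travel":[0,0,0],"turn":0},{"claw":-1,"travel":[0,0,0],"turn":0},{"claw":-1,"travel":[0,0,0],"turn":0}]' 50
python3 -m inch '[{"claw":-1,"travel":[0,0,0.1],"turn":0},{"claw":-1,"travel":[0,0,0.3],"turn":0},{"claw":-1,"travel":[0,0,0.5],"turn":0},{"claw":-1,"travel":[0,0,0.5],"turn":0}]' 50

```

```text
clock: 15.7
position: [0.4589, -0.3205, 0.0282]
ee_rot: [0.0, 0.769, 0.639, 0.0]
contact_force: [-0.2, -0.4, 0.2]
width: 0.0731
gripper_force: 0.0
clock: 16.2
position: [0.4588, -0.3211, 0.0293]
ee_rot: [0.001, 0.769, 0.639, 0.0]
contact_force: [-0.3, 2.3, 6.5]
width: 0.063
gripper_force: 57.6
clock: 16.6
position: [0.4616, -0.3239, 0.1334]
ee_rot: [0.007, 0.769, 0.639, 0.001]
contact_force: [1.3, -0.7, -5.1]
width: 0.0632
gripper_force: 57.8
```

```bash

python3 -m inch '[{"claw":-1,"travel":[0,0.2,0],"turn":-0.03},{"claw":-1,"travel":[0,0.4,0],"turn":-0.06},{"claw":-1,"travel":[0,0.6,0],"turn":-0.09},{"claw":-1,"travel":[0,0.8,0],"turn":-0.12},{"claw":-1,"travel":[0,1.0,0],"turn":-0.15}]' 50
python3 -m inch '[{"claw":-1,"travel":[0.06,0.2,0],"turn":-0.03},{"claw":-1,"travel":[0.12,0.4,0],"turn":-0.06},{"claw":-1,"travel":[0.2,0.6,0],"turn":-0.09},{"claw":-1,"travel":[0.3,0.8,0],"turn":-0.12},{"claw":-1,"travel":[0.4,1.0,0],"turn":-0.15}]' 50
python3 -m inch '[{"claw":-1,"travel":[0.08,0.2,0],"turn":-0.04},{"claw":-1,"travel":[0.16,0.4,0],"turn":-0.08},{"claw":-1,"travel":[0.25,0.6,0],"turn":-0.12},{"claw":-1,"travel":[0.38,0.78,0],"turn":-0.144},{"claw":-1,"travel":[0.38,0.84,0],"turn":-0.144}]' 50
python3 -m inch '[{"claw":-1,"travel":[0,0,0],"turn":0},{"claw":-1,"travel":[0,0,-0.15],"turn":0},{"claw":-1,"travel":[0,0,-0.3],"turn":0},{"claw":-1,"travel":[0,0,-0.44],"turn":0},{"claw":-1,"travel":[0,0,-0.44],"turn":0}]' 50

```

```text
clock: 17.1
position: [0.4573, -0.1192, 0.1265]
ee_rot: [-0.0, 0.898, 0.44, -0.0]
contact_force: [0.2, 0.0, -2.8]
width: 0.0637
gripper_force: 57.7
clock: 17.6
position: [0.5379, 0.0808, 0.1265]
ee_rot: [0.0, 0.976, 0.218, -0.0]
contact_force: [0.9, -0.6, -4.7]
width: 0.0632
gripper_force: 57.7
clock: 18.1
position: [0.6173, 0.2513, 0.1259]
ee_rot: [-0.001, 1.0, -0.004, 0.002]
contact_force: [0.1, 0.0, -4.0]
width: 0.063
gripper_force: 57.8
clock: 18.6
position: [0.6108, 0.2447, 0.0355]
ee_rot: [0.002, 1.0, -0.005, -0.004]
contact_force: [-0.5, 0.4, -3.9]
width: 0.0631
gripper_force: 57.5
```

```bash

python3 -m inch '[{"claw":-1,"travel":[0.01,0,-0.005],"turn":0},{"claw":-1,"travel":[0.02,0,-0.005],"turn":0},{"claw":-1,"travel":[0.03,0,-0.005],"turn":0},{"claw":-1,"travel":[0.04,0,-0.005],"turn":0},{"claw":-1,"travel":[0.05,0,-0.005],"turn":0}]' 30
python3 -m inch '[{"claw":-1,"travel":[0.01,0,0],"turn":0},{"claw":-1,"travel":[0.02,0,0],"turn":0},{"claw":-1,"travel":[0.02,0,0],"turn":0}]'

```

```text
clock: 19.1
position: [0.6245, 0.2471, 0.0391]
ee_rot: [-0.0, 1.0, -0.004, 0.001]
contact_force: [-0.1, -0.2, -5.2]
width: 0.0631
gripper_force: 57.5
clock: 19.4
position: [0.6284, 0.2471, 0.0383]
ee_rot: [0.0, 1.0, -0.004, 0.0]
contact_force: [0.4, 0.4, -3.5]
width: 0.0632
gripper_force: 57.5
```

```bash

python3 -m inch '[{"claw":-1,"travel":[0.01,0,0],"turn":0},{"claw":-1,"travel":[0.02,0,0],"turn":0},{"claw":-1,"travel":[0.02,0,0],"turn":0}]' 30
python3 -m inch '[{"claw":-1,"travel":[0.01,0,0],"turn":0},{"claw":-1,"travel":[0.02,0,0],"turn":0},{"claw":-1,"travel":[0.02,0,0],"turn":0}]'

```

```text
clock: 19.7
position: [0.6321, 0.247, 0.0382]
ee_rot: [0.0, 1.0, -0.004, -0.0]
contact_force: [-0.0, -0.8, -5.2]
width: 0.0635
gripper_force: 57.5
clock: 20.0
position: [0.6325, 0.247, 0.038]
ee_rot: [0.0, 1.0, -0.005, -0.004]
contact_force: [-7.5, 0.7, 0.3]
width: 0.0633
gripper_force: 58.0
```

```bash

python3 -m inch '[{"claw":-1,"travel":[0.01,0,0],"turn":0},{"claw":-1,"travel":[0.01,0,-0.01],"turn":0},{"claw":-1,"travel":[0.01,0,-0.025],"turn":0},{"claw":-1,"travel":[0.01,0,-0.025],"turn":0}]'
python3 -m inch '[{"claw":0.8,"travel":[0,0,0],"turn":0},{"claw":0.8,"travel":[0,0,0],"turn":0},{"claw":0.8,"travel":[0,0,0],"turn":0},{"claw":0.8,"travel":[0,0,0],"turn":0}]'
python3 -m inch '[{"claw":0.8,"travel":[0,0,0.1],"turn":0},{"claw":0.8,"travel":[0,0,0.3],"turn":0},{"claw":-1,"travel":[-0.05,0.1,0.5],"turn":0},{"claw":-1,"travel":[-0.06,0.3,0.6],"turn":0},{"claw":-1,"travel":[-0.06,0.36,0.6],"turn":0}]'
python3 -m inch '[{"claw":-1,"travel":[0,0,0],"turn":0},{"claw":-1,"travel":[0,0,0],"turn":0}]'
python3 - <<'E'
from h import *
st,im=snap("wrist","pics/w8.png");print(np.round(st["position"],4),np.round(st["ee_rot"],4),st["clock"],st["width"])
E
```

```text
clock: 20.4
position: [0.6326, 0.247, 0.0331]
ee_rot: [0.001, 1.0, -0.005, -0.006]
contact_force: [-11.1, 0.2, 3.0]
width: 0.0633
gripper_force: 58.1
clock: 20.8
position: [0.6386, 0.2472, 0.034]
ee_rot: [-0.0, 1.0, -0.004, 0.001]
contact_force: [-1.9, 0.6, 1.4]
width: 0.0769
gripper_force: 0.8
clock: 21.3
position: [0.6288, 0.3232, 0.1588]
ee_rot: [-0.003, 1.0, -0.003, 0.005]
contact_force: [0.6, -0.7, -0.3]
width: 0.0337
gripper_force: 0.0
clock: 21.5
position: [0.6257, 0.3181, 0.152]
ee_rot: [0.001, 1.0, -0.004, -0.001]
contact_force: [-0.6, -0.6, 0.3]
width: 0.0035
gripper_force: 0.0
[0.6257 0.3181 0.152 ] [ 1.0e-03  1.0e+00 -4.1e-03 -8.0e-04] 21.5 0.003539581806449635
```

View pics/w8.png

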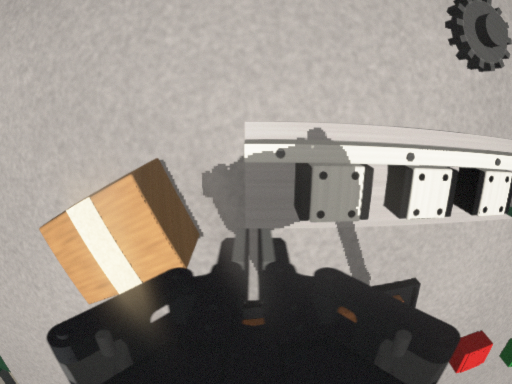

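All three carriages are on the fence at (333,192), (428,190) and (490,192). The carton's right side runs (159,160)–(199,235).

```bash
python3 - <<'E'
from h import *
st=dict(ee_rot=[1e-3,1,-4.1e-3,-8e-4],position=[.6257,.3181,.152])
print("carton base",onz("wrist",[(199,233),(162,160)],.0,st).round(4).tolist())
print("carton top",onz("wrist",[(190,267),(135,177),(41,229)],.07,st).round(4).tolist())
print("C rear top",onz("wrist",[(296,164),(296,219),(369,168)],.044,st).round(4).tolist())
print("fence end top",onz("wrist",[(245,144),(245,163)],.034,st).round(4).tolist())
t=cv2.imread("pics/t6.png");
print("top view: carton top",onz("top",[(125,181),(112,157),(70,176)],.07).round(4).tolist())
E
```

```text
carton base [[0.5712, 0.3744, 0.0], [0.6481, 0.4065, 0.0]]
carton top [[0.5728, 0.3701, 0.07], [0.6487, 0.4068, 0.07], [0.6019, 0.5145, 0.07]]
C rear top [[0.6514, 0.2838, 0.044], [0.6041, 0.2822, 0.044], [0.6484, 0.2209, 0.044]]
fence end top [[0.6662, 0.3245, 0.034], [0.6504, 0.3248, 0.034]]
top view: carton top [[0.5765, 0.3621, 0.07], [0.6422, 0.3987, 0.07], [0.5919, 0.5083, 0.07]]
```

```bash

python3 -m inch '[{"claw":-1,"travel":[0,0,-0.2],"turn":0},{"claw":-1,"travel":[0,0,-0.4],"turn":0},{"claw":-1,"travel":[0,0,-0.58],"turn":0},{"claw":-1,"travel":[0,0,-0.58],"turn":0}]'
python3 -m inch '[{"claw":-1,"travel":[0,-0.04,0],"turn":0},{"claw":-1,"travel":[0,-0.07,0],"turn":0},{"claw":-1,"travel":[0,-0.09,0],"turn":0}]'
python3 -m inch '[{"claw":-1,"travel":[0,-0.02,0],"turn":0},{"claw":-1,"travel":[0,-0.03,0],"turn":0}]'
python3 -m inch '[{"claw":-1,"travel":[0,-0.02,0],"turn":0},{"claw":-1,"travel":[0,-0.03,0],"turn":0}]'
python3 -m inch '[{"claw":-1,"travel":[0,-0.02,0],"turn":0},{"claw":-1,"travel":[0,-0.03,0],"turn":0}]'

```

```text
clock: 21.95
position: [0.6216, 0.3155, 0.0304]
ee_rot: [0.003, 1.0, -0.005, -0.007]
contact_force: [-1.7, -0.3, -0.1]
width: -0.0
gripper_force: 0.0
clock: 22.25
position: [0.6276, 0.3003, 0.0398]
ee_rot: [-0.0, 1.0, -0.005, 0.002]
contact_force: [-0.5, 1.0, -0.6]
width: -0.0001
gripper_force: 0.0
clock: 22.45
position: [0.6266, 0.2946, 0.0387]
ee_rot: [-0.0, 1.0, -0.005, 0.001]
contact_force: [0.0, -0.7, 0.0]
width: -0.0001
gripper_force: 0.0
clock: 22.65
position: [0.6267, 0.2903, 0.0384]
ee_rot: [-0.001, 1.0, -0.005, 0.001]
contact_force: [0.4, 5.1, 2.9]
width: -0.0003
gripper_force: 2.4
clock: 22.85
position: [0.6267, 0.2845, 0.0383]
ee_rot: [-0.001, 1.0, -0.004, 0.001]
contact_force: [-0.9, 5.7, 3.9]
width: -0.0002
gripper_force: 2.9
```

```bash

python3 -m inch '[{"claw":-1,"travel":[0,-0.05,0],"turn":0},{"claw":-1,"travel":[0,-0.1,0],"turn":0},{"claw":-1,"travel":[0,-0.15,0],"turn":0},{"claw":-1,"travel":[0,-0.2,0],"turn":0},{"claw":-1,"travel":[0,-0.25,0],"turn":0}]'
python3 -m inch '[{"claw":-1,"travel":[0,-0.04,0],"turn":0},{"claw":-1,"travel":[0,-0.08,0],"turn":0},{"claw":-1,"travel":[0,-0.11,0],"turn":0},{"claw":-1,"travel":[0,-0.14,0],"turn":0},{"claw":-1,"travel":[0,-0.16,0],"turn":0}]'
python3 - <<'E'
from h import *
st,im=snap("wrist","pics/w9.png");print(np.round(st["position"],4),np.round(st["ee_rot"],4),st["clock"],st["width"])
E
```

```text
clock: 23.35
position: [0.6263, 0.2358, 0.0383]
ee_rot: [-0.003, 1.0, -0.005, 0.001]
contact_force: [-1.5, 10.6, 4.6]
width: -0.0001
gripper_force: 4.8
clock: 23.85
position: [0.626, 0.2048, 0.0384]
ee_rot: [-0.003, 1.0, -0.005, 0.001]
contact_force: [-1.4, 13.1, 5.2]
width: -0.0003
gripper_force: 6.3
[0.626  0.2048 0.0384] [-3.3e-03  1.0e+00 -5.1e-03  5.0e-04] 23.85 -0.00032177412541216534
```

View pics/w9.png

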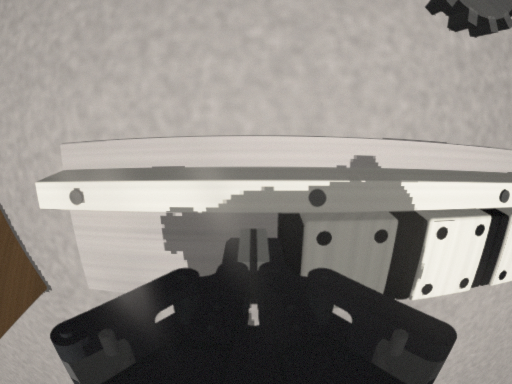

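All three now move as one train, square on the fence: C at (340,240), B at (450,255), A at the right edge. A little further, then I'll back off and measure by an intensity profile.

```bash

python3 -m inch '[{"claw":-1,"travel":[0,-0.02,0],"turn":0},{"claw":-1,"travel":[0,-0.04,0],"turn":0},{"claw":-1,"travel":[0,-0.05,0],"turn":0},{"claw":-1,"travel":[0,-0.05,0],"turn":0}]'
python3 -m inch '[{"claw":-1,"travel":[0,0.05,0],"turn":0},{"claw":-1,"travel":[0,0.1,0.1],"turn":0},{"claw":-1,"travel":[-0.1,0.1,0.3],"turn":0},{"claw":-1,"travel":[-0.3,0.0,0.5],"turn":0},{"claw":-1,"travel":[-0.5,-0.1,0.7],"turn":0}]'
python3 -m inch '[{"claw":-1,"travel":[-0.1,-0.2,0.15],"turn":0},{"claw":-1,"travel":[-0.1,-0.4,0.15],"turn":0},{"claw":-1,"travel":[-0.1,-0.5,0.15],"turn":0},{"claw":-1,"travel":[-0.1,-0.5,0.15],"turn":0},{"claw":-1,"travel":[-0.1,-0.5,0.15],"turn":0}]'
cat >> h.py <<'E'
def proj(P,st):
    p=imaging.camera_params("wrist");K=p["camera_matrix"];T=np.eye(4);w,a,b,c=st["ee_rot"];T[:3,:3]=R.from_quat([a,b,c,w]).as_matrix();T[:3,3]=st["position"]
    M=np.linalg.inv(T@np.array(p["T_tool_cam"]));q=np.atleast_2d(P)@M[:3,:3].T+M[:3,3]
    h=np.linalg.norm(q[:,:2],axis=1,keepdims=True);r=np.arctan2(h,q[:,2:])
    return q[:,:2]/h*r*K[0][0]+[K[0][2],K[1][2]]
def prof(im,st,x,y0,y1,z,th=90):
    g=cv2.cvtColor(im,cv2.COLOR_BGR2GRAY).astype(np.float32);ys=np.arange(y0,y1,-.001)
    uv=proj(np.c_[np.full(len(ys),x),ys,np.full(len(ys),z)],st).astype(np.float32)
    v=cv2.remap(g,uv[None,:,0],uv[None,:,1],1)[0];d=np.diff((v<th).astype(int))
    return [(round(float(ys[i]),3),"dark" if d[i]>0 else "light") for i in np.nonzero(d)[0]]
E
python3 - <<'E'
from h import *
st,im=snap("wrist","pics/w10.png");print(np.round(st["position"],4),np.round(st["ee_rot"],4),st["clock"])
for x in (.615,.625,.635): print(x,prof(im,st,x,.30,-.03,.044))
print("roof edge",prof(im,st,.6,.03,-.06,.053,120))
E
```

```text
clock: 24.3
position: [0.6259, 0.1946, 0.0384]
ee_rot: [-0.003, 1.0, -0.005, 0.0]
contact_force: [-1.5, 10.6, 4.3]
width: -0.0
gripper_force: 5.6
clock: 24.8
position: [0.5382, 0.177, 0.1644]
ee_rot: [0.001, 1.0, -0.004, -0.001]
contact_force: [-0.2, -0.0, 0.9]
width: -0.0003
gripper_force: 0.0
clock: 25.3
position: [0.5191, 0.0774, 0.1937]
ee_rot: [0.0, 1.0, -0.005, -0.0]
contact_force: [-0.6, -0.2, 0.1]
width: -0.0
gripper_force: 0.0
[0.5191 0.0774 0.1937] [ 1.0e-04  1.0e+00 -4.8e-03 -5.0e-04] 25.3
0.615 [(0.181, 'dark'), (0.173, 'light'), (0.126, 'dark'), (0.11, 'light'), (0.063, 'dark'), (0.046, 'light'), (-0.001, 'dark'), (-0.009, 'light'), (-0.014, 'dark'), (-0.02, 'light')]
0.625 [(0.18, 'dark'), (0.173, 'light'), (0.126, 'dark'), (0.11, 'light'), (0.063, 'dark'), (0.046, 'light'), (-0.001, 'dark'), (-0.01, 'light'), (-0.014, 'dark'), (-0.02, 'light')]
0.635 [(0.18, 'dark'), (0.173, 'light'), (0.126, 'dark'), (0.109, 'light'), (0.063, 'dark'), (0.046, 'light'), (-0.001, 'dark'), (-0.01, 'light'), (-0.014, 'dark'), (-0.02, 'light')]
roof edge [(0.002, 'dark'), (-0.017, 'light'), (-0.053, 'dark')]
```

```bash
python3 - <<'E'
from h import *
im=cv2.imread("pics/w8.png");st=dict(ee_rot=[1e-3,1,-4.1e-3,-8e-4],position=[.6257,.3181,.152])
hsv=cv2.cvtColor(im,cv2.COLOR_BGR2HSV)
m=((hsv[...,0]<20)&(hsv[...,1]>70)).astype(np.uint8);m[:,215:]=0
# rightmost brown pixel per row -> base edge (side face foot) 
for r in range(165,262,12):
    c=np.nonzero(m[r])[0]
    if len(c): print(r,c.max(),onz("wrist",[(c.max()+.5,r)],0,st)[0,:2].round(4), onz("wrist",[(c.max()+.5,r)],.07,st)[0,:2].round(4))
t=cv2.imread("pics/t6.png");hsv=cv2.cvtColor(t,cv2.COLOR_BGR2HSV)
m=((hsv[...,0]<25)&(hsv[...,1]>60)).astype(np.uint8);m[:,135:]=0;m[:140]=0;m[210:]=0
c=max(cv2.findContours(m,0,2)[0],key=cv2.contourArea);h=cv2.convexHull(c)[:,0]
print(h.tolist());i=h[:,0].argmax();print("top rightmost",h[i],onz("top",h[i]+.5,.07),onz("top",h[i]+.5,0.))
E
```

```text
165 161 [0.6431 0.4074] [0.6573 0.3847]
177 167 [0.6309 0.4022] [0.6482 0.3808]
189 174 [0.6186 0.396 ] [0.639  0.3762]
201 180 [0.6061 0.3908] [0.6297 0.3723]
213 187 [0.5933 0.3846] [0.6201 0.3677]
225 193 [0.5801 0.3794] [0.6103 0.3638]
237 197 [0.5666 0.3763] [0.6002 0.3615]
249 193 [0.5524 0.3818] [0.5896 0.3656]
261 188 [0.5374 0.3888] [0.5785 0.3708]
[[109, 154], [115, 159], [118, 162], [120, 166], [128, 185], [128, 187], [127, 188], [119, 192], [99, 201], [92, 204], [88, 204], [80, 202], [77, 196], [72, 184], [68, 174], [68, 173], [70, 171], [81, 166], [108, 154]]
top rightmost [128 185] [[0.56423873 0.3524422  0.07      ]] [[0.57588082 0.37255664 0.        ]]
```

```bash

python3 -m inch '[{"claw":1,"travel":[-0.07,0.2,0],"turn":0.047},{"claw":1,"travel":[-0.14,0.4,0],"turn":0.094},{"claw":1,"travel":[-0.2,0.6,0],"turn":0.141},{"claw":1,"travel":[-0.27,0.8,0],"turn":0.188},{"claw":1,"travel":[-0.33,1.0,0],"turn":0.235}]'
python3 -m inch '[{"claw":1,"travel":[-0.06,0.16,0.05],"turn":0.047},{"claw":1,"travel":[-0.06,0.16,0.05],"turn":0.094},{"claw":1,"travel":[-0.06,0.16,0.05],"turn":0.141},{"claw":1,"travel":[-0.06,0.16,0.05],"turn":0.188},{"claw":1,"travel":[-0.06,0.16,0.05],"turn":0.235}]'
python3 -m inch '[{"claw":1,"travel":[0,0,0],"turn":0.047},{"claw":1,"travel":[0,0,0],"turn":0.063},{"claw":1,"travel":[0,0,0],"turn":0.063}]'
python3 - <<'E'
from h import *
st,im=snap("wrist","pics/w11.png");print(np.round(st["position"],4),np.round(st["ee_rot"],4),np.round(st["qpos"],2),st["clock"])
cv2.imwrite("pics/w11b.png",im)
E
```

```text
clock: 25.85
position: [0.4519, 0.2803, 0.1935]
ee_rot: [0.0, 0.933, 0.36, -0.001]
contact_force: [0.4, 0.3, -0.6]
width: 0.072
gripper_force: 0.0
clock: 26.35
position: [0.4405, 0.3112, 0.2033]
ee_rot: [-0.0, 0.74, 0.673, -0.001]
contact_force: [0.1, 1.0, 0.7]
width: 0.0853
gripper_force: 0.0
clock: 26.65
position: [0.4407, 0.3108, 0.2033]
ee_rot: [-0.0, 0.672, 0.74, -0.001]
contact_force: [-0.8, -0.1, -0.7]
width: 0.0852
gripper_force: 0.0
[0.4407 0.3108 0.2033] [-2.000e-04  6.721e-01  7.405e-01 -6.000e-04] [0.49 0.25 1.66 0.   1.23 0.39] 26.65
```

View pics/w11b.png

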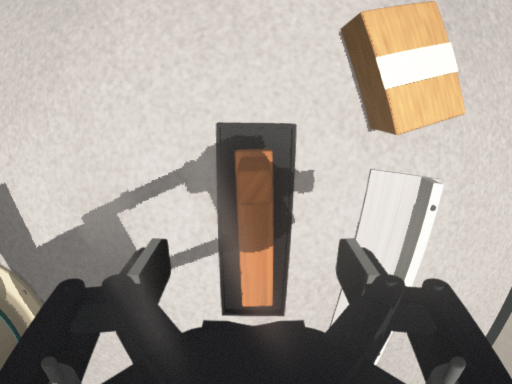

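The stick lies in its tray at columns 236–273, with the handle end at rows 150–204 and the blade tip at row 306. The stick and tray are aligned with the tool.

```bash
python3 - <<'E'
from h import *
st=dict(ee_rot=[-2e-4,.6721,.7405,-6e-4],position=[.4407,.3108,.2033])
im=cv2.imread("pics/w11.png");hsv=cv2.cvtColor(im,cv2.COLOR_BGR2HSV)
m=((hsv[...,0]<20)&(hsv[...,1]>110)).astype(np.uint8);m[:130]=0;m[310:]=0;m[:,:220]=0;m[:,290:]=0
ys,xs=np.nonzero(m);print("rows",ys.min(),ys.max())
for r in (152,165,175,190,200,206,215,240,270,300):
    c=xs[ys==r];print(r,c.min(),c.max(),hsv[r,(c.min()+c.max())//2])
print([int(v) for v in hsv[145:212,255,2]])
w,a,b,c=st["ee_rot"];M=R.from_quat([a,b,c,w]).as_matrix()
f=lambda uv,z:(np.round((onz("wrist",uv,z,st)-st["position"])@M,4)[:,:2].tolist(),onz("wrist",uv,z,st)[:,:2].round(4).tolist())
print("tip",f([(241,306),(273,306)],.02));print("rear@.092",f([(236,150),(273,150)],.092));print("rear@.02",f([(236,150)],.02))
print("blade sides",f([(238,215),(272,215)],.02));print("tray",f([(218,123),(296,124),(285,315),(222,314)],.018))
E
```

```text
rows 149 306
152 236 272 [ 12 129 121]
165 235 272 [ 12 127 108]
175 236 272 [ 11 137 127]
190 237 272 [ 13 136 126]
200 238 272 [ 12 133 127]
206 238 272 [ 12 131 125]
215 238 272 [ 11 135 125]
240 243 272 [ 11 128 129]
270 240 272 [ 12 140 218]
300 242 272 [ 11 139 211]
[54, 51, 49, 62, 83, 105, 111, 117, 122, 123, 121, 122, 106, 107, 103, 103, 105, 105, 106, 104, 109, 108, 105, 105, 106, 111, 118, 125, 123, 130, 126, 132, 134, 135, 136, 133, 134, 131, 133, 131, 130, 127, 127, 127, 123, 125, 121, 119, 120, 120, 120, 120, 121, 121, 125, 127, 126, 125, 117, 116, 121, 125, 123, 122, 122, 122, 121]
tip ([[-0.1747, -0.0148], [-0.1749, 0.0266]], [[0.4427, 0.1353], [0.4839, 0.1391]])
rear@.092 ([[0.0364, -0.0128], [0.0364, 0.0167]], [[0.4243, 0.3457], [0.4537, 0.3486]])
rear@.02 ([[0.0252, -0.0169]], [[0.4212, 0.3342]])
blade sides ([[-0.0471, -0.0158], [-0.0472, 0.0218]], [[0.4293, 0.2622], [0.4668, 0.2659]])
tray ([[0.0536, -0.0355], [0.0527, 0.0455], [-0.1929, 0.0434], [-0.1911, -0.0406]], [[0.4, 0.3606], [0.4807, 0.3675], [0.5024, 0.1229], [0.4186, 0.1166]])
```

```bash

python3 -m inch '[{"claw":1,"travel":[0.01,0.025,-0.2],"turn":0.007},{"claw":1,"travel":[0.01,0.025,-0.4],"turn":0.007},{"claw":1,"travel":[0.01,0.025,-0.6],"turn":0.007},{"claw":1,"travel":[0.01,0.025,-0.685],"turn":0.007},{"claw":0,"travel":[0.01,0.025,-0.685],"turn":0.007}]' 90
python3 -m inch '[{"claw":-1,"travel":[0,0,0],"turn":0},{"claw":-1,"travel":[0,0,0],"turn":0},{"claw":-1,"travel":[0,0,0],"turn":0},{"claw":-1,"travel":[0,0,0],"turn":0},{"claw":-1,"travel":[0,0,0],"turn":0}]' 90
python3 -m inch '[{"claw":-1,"travel":[0,0,0],"turn":0},{"claw":-1,"travel":[0,0,0.05],"turn":0},{"claw":-1,"travel":[0,0,0.2],"turn":0},{"claw":-1,"travel":[0,0,0.35],"turn":0},{"claw":-1,"travel":[0,0,0.35],"turn":0}]' 90

```

```text
clock: 27.2
position: [0.441, 0.314, 0.064]
ee_rot: [-0.001, 0.665, 0.747, -0.003]
contact_force: [-0.0, -0.8, 0.0]
width: 0.0729
gripper_force: 0.0
clock: 27.7
position: [0.4441, 0.3153, 0.0686]
ee_rot: [0.0, 0.665, 0.747, 0.001]
contact_force: [-1.3, -0.0, 6.3]
width: 0.0293
gripper_force: 88.8
clock: 28.2
position: [0.446, 0.3161, 0.1414]
ee_rot: [0.002, 0.665, 0.747, 0.004]
contact_force: [0.7, 0.9, -2.1]
width: 0.0293
gripper_force: 89.2
```

```bash

python3 -m inch '[{"claw":-1,"travel":[0.1,0.02,0.15],"turn":-0.02},{"claw":-1,"travel":[0.3,0.08,0.2],"turn":-0.04},{"claw":-1,"travel":[0.5,0.12,0.2],"turn":-0.04},{"claw":-1,"travel":[0.7,0.16,0.2],"turn":-0.04},{"claw":-1,"travel":[0.88,0.2,0.2],"turn":-0.04}]' 90
python3 -m inch '[{"claw":-1,"travel":[0.03,0,0],"turn":0},{"claw":-1,"travel":[0.03,0,0],"turn":0},{"claw":-1,"travel":[0.03,0,0],"turn":0},{"claw":-1,"travel":[0.03,0,0],"turn":0}]' 90
cat > tip.py <<'E'
from h import *
import sys
st,im=snap("wrist",sys.argv[1]);p=np.array(st["position"]);print(p.round(4),np.round(st["ee_rot"],4),st["clock"],round(st["width"],4))
hsv=cv2.cvtColor(im,cv2.COLOR_BGR2HSV);m=((hsv[...,0]<22)&(hsv[...,1]>90)).astype(np.uint8);m[:,:190]=0;m[:,320:]=0;m[:140]=0
c=max(cv2.findContours(m,0,2)[0],key=cv2.contourArea);print("bbox",cv2.boundingRect(c))
z=p[2]-.062+.016
ys,xs=np.nonzero(cv2.drawContours(np.zeros_like(m),[c],-1,1,-1));print("zsole",round(p[2]-.062,4))
for r in (215,240,270,ys.max()-6):
    q=xs[ys==r]
    if len(q): e=onz("wrist",[(q.min(),r),(q.max()+1,r)],z,st);print(r,e[:,:2].round(4).tolist(),"mid x",e[:,0].mean().round(4))
q=xs[ys==ys.max()-2];print("tip",onz("wrist",[(q.mean(),ys.max()+1)],z,st).round(4))
E
python3 tip.py pics/w12.png
```

```text
clock: 28.7
position: [0.6207, 0.3546, 0.176]
ee_rot: [-0.0, 0.71, 0.704, -0.0]
contact_force: [0.5, 0.2, -2.3]
width: 0.029
gripper_force: 89.8
clock: 29.1
position: [0.6238, 0.3545, 0.1768]
ee_rot: [-0.0, 0.71, 0.704, -0.001]
contact_force: [-0.2, 0.2, -1.4]
width: 0.0288
gripper_force: 90.1
[0.6238 0.3545 0.1768] [-4.000e-04  7.100e-01  7.042e-01 -7.000e-04] 29.1 0.0288
bbox (217, 187, 74, 139)
zsole 0.1148
215 [[0.6054, 0.3611], [0.6434, 0.3608]] mid x 0.6244
240 [[0.6046, 0.344], [0.6446, 0.3437]] mid x 0.6246
270 [[0.6, 0.3215], [0.6494, 0.321]] mid x 0.6247
319 [[0.6037, 0.2777], [0.6414, 0.2775]] mid x 0.6226
tip [[0.6236 0.2707 0.1308]]
```

```bash

python3 -m inch '[{"claw":-1,"travel":[0.01,0.045,0],"turn":0},{"claw":-1,"travel":[0.01,0.045,-0.1],"turn":0},{"claw":-1,"travel":[0.01,0.045,-0.25],"turn":0},{"claw":-1,"travel":[0.01,0.045,-0.38],"turn":0},{"claw":-1,"travel":[0.01,0.045,-0.38],"turn":0}]' 90
python3 -m inch '[{"claw":-1,"travel":[0,0,-0.04],"turn":0},{"claw":-1,"travel":[0,0,-0.08],"turn":0},{"claw":-1,"travel":[0,0,-0.11],"turn":0},{"claw":-1,"travel":[0,0,-0.13],"turn":0},{"claw":-1,"travel":[0,0,-0.13],"turn":0}]' 90
python3 tip.py pics/w13.png
```

```text
clock: 29.65
position: [0.6242, 0.3632, 0.0969]
ee_rot: [-0.002, 0.71, 0.704, -0.004]
contact_force: [-1.7, -0.8, -3.3]
width: 0.029
gripper_force: 89.8
clock: 30.15
position: [0.6272, 0.3636, 0.0747]
ee_rot: [-0.0, 0.71, 0.704, -0.0]
contact_force: [1.1, -0.6, -2.1]
width: 0.029
gripper_force: 90.0
[0.6272 0.3636 0.0747] [-1.000e-04  7.102e-01  7.040e-01 -3.000e-04] 30.15 0.029
bbox (190, 140, 114, 186)
zsole 0.0127
215 [[0.6082, 0.3703], [0.6469, 0.3699]] mid x 0.6275
240 [[0.6074, 0.3532], [0.648, 0.3528]] mid x 0.6277
270 [[0.6028, 0.3306], [0.6529, 0.3301]] mid x 0.6278
319 [[0.6072, 0.2869], [0.6448, 0.2866]] mid x 0.626
tip [[0.627  0.2798 0.0287]]
```

```bash

python3 -m inch '[{"claw":-1,"travel":[0,0,-0.01],"turn":0},{"claw":-1,"travel":[0,0,-0.02],"turn":0},{"claw":-1,"travel":[0,0,-0.02],"turn":0}]'
python3 -m inch '[{"claw":-1,"travel":[0,0,-0.01],"turn":0},{"claw":-1,"travel":[0,0,-0.01],"turn":0}]'

```

```text
clock: 30.5
position: [0.6272, 0.3636, 0.0708]
ee_rot: [-0.0, 0.71, 0.704, -0.0]
contact_force: [-0.5, 0.4, -1.4]
width: 0.0292
gripper_force: 90.0
clock: 30.7
position: [0.6274, 0.3637, 0.0689]
ee_rot: [0.0, 0.71, 0.704, 0.0]
contact_force: [-0.7, 0.1, -1.5]
width: 0.0293
gripper_force: 90.2
```

```bash

python3 -m inch '[{"claw":-1,"travel":[0,-0.02,0],"turn":0},{"claw":-1,"travel":[0,-0.04,0],"turn":0},{"claw":-1,"travel":[0,-0.06,0],"turn":0}]'

```

```text
clock: 31.0
position: [0.628, 0.3577, 0.0712]
ee_rot: [-0.003, 0.711, 0.703, 0.006]
contact_force: [-1.8, 12.7, 2.7]
width: 0.0291
gripper_force: 90.5
```

```bash

python3 -m inch '[{"claw":-1,"travel":[0,-0.05,0],"turn":0},{"claw":-1,"travel":[0,-0.1,0],"turn":0},{"claw":-1,"travel":[0,-0.15,0],"turn":0},{"claw":-1,"travel":[-0.003,-0.2,0],"turn":0}]'
python3 -m inch '[{"claw":-1,"travel":[0,-0.05,0],"turn":0},{"claw":-1,"travel":[0,-0.1,0],"turn":0},{"claw":-1,"travel":[0,-0.15,0],"turn":0},{"claw":-1,"travel":[-0.003,-0.2,0],"turn":0}]'

```

```text
clock: 31.4
position: [0.6275, 0.3163, 0.0708]
ee_rot: [-0.002, 0.711, 0.703, 0.005]
contact_force: [-0.4, 10.5, 0.7]
width: 0.0291
gripper_force: 90.4
clock: 31.8
position: [0.627, 0.2759, 0.0706]
ee_rot: [-0.002, 0.711, 0.703, 0.004]
contact_force: [0.2, 10.2, -0.5]
width: 0.0292
gripper_force: 90.4
```

```bash

python3 -m inch '[{"claw":-1,"travel":[0,-0.06,0],"turn":0},{"claw":-1,"travel":[0,-0.12,0],"turn":0},{"claw":-1,"travel":[0,-0.18,0],"turn":0},{"claw":-1,"travel":[-0.003,-0.24,0],"turn":0},{"claw":-1,"travel":[-0.003,-0.3,0],"turn":0}]'
python3 -m inch '[{"claw":-1,"travel":[0,-0.06,0],"turn":0},{"claw":-1,"travel":[0,-0.12,0],"turn":0},{"claw":-1,"travel":[0,-0.18,0],"turn":0},{"claw":-1,"travel":[-0.003,-0.24,0],"turn":0},{"claw":-1,"travel":[-0.003,-0.3,0],"turn":0}]'
python3 - <<'E'
from h import *
_,t=snap("top","pics/t14.png")
E
python3 tip.py pics/w14.png
```

```text
clock: 32.3
position: [0.6264, 0.2152, 0.0704]
ee_rot: [-0.001, 0.711, 0.703, 0.004]
contact_force: [0.8, 9.9, 0.5]
width: 0.0289
gripper_force: 90.4
clock: 32.8
position: [0.6257, 0.155, 0.0703]
ee_rot: [-0.001, 0.711, 0.703, 0.004]
contact_force: [-0.0, 10.2, 0.3]
width: 0.0289
gripper_force: 90.4
[0.6256 0.1522 0.0701] [-4.000e-04  7.106e-01  7.035e-01  2.000e-03] 32.85 0.0291
bbox (216, 187, 75, 139)
zsole 0.0081
215 [[0.6067, 0.1591], [0.6454, 0.1586]] mid x 0.6261
240 [[0.6059, 0.142], [0.6465, 0.1415]] mid x 0.6262
270 [[0.602, 0.1195], [0.6513, 0.1189]] mid x 0.6267
319 [[0.6056, 0.0759], [0.6432, 0.0755]] mid x 0.6244
tip [[0.6258 0.0688 0.0241]]
```

```bash

python3 -m inch '[{"claw":-1,"travel":[0,-0.05,0],"turn":0},{"claw":-1,"travel":[0,-0.1,0],"turn":0},{"claw":-1,"travel":[0,-0.14,0],"turn":0},{"claw":-1,"travel":[-0.002,-0.18,0],"turn":0}]'
python3 -m inch '[{"claw":-1,"travel":[0,-0.02,0],"turn":0},{"claw":-1,"travel":[0,-0.04,0],"turn":0},{"claw":-1,"travel":[0,-0.05,0],"turn":0},{"claw":-1,"travel":[0,-0.05,0],"turn":0}]'
python3 - <<'E'
from h import *
st,im=snap("scene","pics/s15.png");
cv2.imwrite("pics/s15c.png",cv2.resize(im[120:270,100:260],(640,600),interpolation=cv2.INTER_CUBIC))
E
```

```text
clock: 33.3
position: [0.6254, 0.1189, 0.0701]
ee_rot: [-0.001, 0.711, 0.704, 0.003]
contact_force: [0.4, 11.2, 1.5]
width: 0.0292
gripper_force: 90.6
clock: 33.7
position: [0.6252, 0.1085, 0.07]
ee_rot: [-0.001, 0.711, 0.704, 0.003]
contact_force: [0.2, 9.2, 1.3]
width: 0.0286
gripper_force: 90.5
```

```bash

python3 -m inch '[{"claw":-1,"travel":[0,-0.015,0],"turn":0},{"claw":-1,"travel":[0,-0.025,0],"turn":0},{"claw":-1,"travel":[0,-0.025,0],"turn":0}]'
python3 -m inch '[{"claw":-1,"travel":[0,0.1,0.01],"turn":0},{"claw":-1,"travel":[0,0.25,0.01],"turn":0},{"claw":-1,"travel":[0.003,0.4,0.01],"turn":0},{"claw":-1,"travel":[0.005,0.55,0.01],"turn":0},{"claw":-1,"travel":[0.007,0.7,0.01],"turn":0}]'
python3 -m inch '[{"claw":-1,"travel":[0,0.05,0.05],"turn":0},{"claw":-1,"travel":[0,0.1,0.2],"turn":0},{"claw":-1,"travel":[-0.05,0.1,0.4],"turn":0},{"claw":-1,"travel":[-0.1,0.1,0.55],"turn":0},{"claw":-1,"travel":[-0.1,0.1,0.55],"turn":0}]'
python3 tip.py pics/w16.png
```

```text
clock: 34.05
position: [0.6251, 0.1037, 0.07]
ee_rot: [-0.001, 0.711, 0.704, 0.003]
contact_force: [0.1, 9.1, 2.0]
width: 0.0289
gripper_force: 90.6
clock: 34.55
position: [0.6257, 0.2411, 0.0708]
ee_rot: [0.0, 0.71, 0.704, -0.001]
contact_force: [-0.4, -1.1, -2.6]
width: 0.0292
gripper_force: 90.1
clock: 35.05
position: [0.6076, 0.2607, 0.1869]
ee_rot: [0.003, 0.71, 0.704, 0.004]
contact_force: [0.4, 0.0, -1.3]
width: 0.0287
gripper_force: 90.2
[0.6076 0.2607 0.1869] [0.0027 0.71   0.7042 0.0037] 35.05 0.0287
bbox (217, 187, 74, 139)
zsole 0.1249
215 [[0.5897, 0.2675], [0.6271, 0.267]] mid x 0.6084
240 [[0.5889, 0.2504], [0.6289, 0.2499]] mid x 0.6089
270 [[0.5844, 0.2279], [0.6338, 0.2272]] mid x 0.6091
319 [[0.5881, 0.1843], [0.6257, 0.1837]] mid x 0.6069
tip [[0.6076 0.1771 0.1409]]
```

```bash

python3 -m inch '[{"claw":-1,"travel":[-0.2,0.05,0],"turn":0.01},{"claw":-1,"travel":[-0.4,0.12,0],"turn":0.02},{"claw":-1,"travel":[-0.6,0.19,0],"turn":0.03},{"claw":-1,"travel":[-0.78,0.25,0],"turn":0.04},{"claw":-1,"travel":[-0.813,0.27,0],"turn":0.04}]'
python3 -m inch '[{"claw":-1,"travel":[0,0,-0.05],"turn":0},{"claw":-1,"travel":[0,0,-0.15],"turn":0},{"claw":-1,"travel":[0,0,-0.3],"turn":0},{"claw":-1,"travel":[0,0,-0.42],"turn":0},{"claw":-1,"travel":[0,0,-0.45],"turn":0}]'
python3 tip.py pics/w17.png
python3 -m inch '[{"claw":-1,"travel":[0,0,-0.04],"turn":0},{"claw":-1,"travel":[0,0,-0.08],"turn":0},{"claw":-1,"travel":[0,0,-0.11],"turn":0},{"claw":-1,"travel":[0,0,-0.11],"turn":0}]'

```

```text
clock: 35.6
position: [0.438, 0.3138, 0.179]
ee_rot: [-0.002, 0.664, 0.748, -0.003]
contact_force: [1.0, -0.9, -1.6]
width: 0.0291
gripper_force: 90.3
clock: 36.1
position: [0.4427, 0.3126, 0.0869]
ee_rot: [-0.001, 0.665, 0.747, -0.003]
contact_force: [-1.0, -1.7, -2.7]
width: 0.0293
gripper_force: 90.1
[0.4427 0.3126 0.0869] [-7.000e-04  6.650e-01  7.468e-01 -3.400e-03] 36.1 0.0293
bbox (217, 186, 74, 140)
zsole 0.0249
215 [[0.4228, 0.3166], [0.4618, 0.3212]] mid x 0.4423
240 [[0.4241, 0.2995], [0.4645, 0.3042]] mid x 0.4443
270 [[0.423, 0.2765], [0.4721, 0.2823]] mid x 0.4476
319 [[0.4314, 0.2333], [0.4703, 0.238]] mid x 0.4509
tip [[0.4528 0.2289 0.0409]]
clock: 36.55
position: [0.4438, 0.3149, 0.0691]
ee_rot: [0.0, 0.664, 0.747, 0.0]
contact_force: [-0.7, -0.1, -3.2]
width: 0.0292
gripper_force: 90.3
```

```bash

python3 -m inch '[{"claw":-1,"travel":[0,0,-0.01],"turn":0},{"claw":-1,"travel":[0,0,-0.01],"turn":0}]'
python3 -m inch '[{"claw":1,"travel":[0,0,0],"turn":0},{"claw":1,"travel":[0,0,0],"turn":0},{"claw":1,"travel":[0,0,0],"turn":0},{"claw":1,"travel":[0,0,0],"turn":0},{"claw":1,"travel":[0,0,0],"turn":0}]' 30
python3 -m inch '[{"claw":1,"travel":[0,0,0.1],"turn":0},{"claw":1,"travel":[0,0,0.3],"turn":0},{"claw":1,"travel":[0,0,0.5],"turn":0},{"claw":1,"travel":[0,0,0.69],"turn":0},{"claw":1,"travel":[0,0,0.69],"turn":0}]'
python3 - <<'E'
from h import *
st,im=snap("wrist","pics/w18.png");print(st["position"],st["clock"])
old=cv2.imread("pics/w11.png")
for i in (old,im):
    hsv=cv2.cvtColor(i,cv2.COLOR_BGR2HSV);m=((hsv[...,0]<20)&(hsv[...,1]>110)).astype(np.uint8);m[:130]=0;m[312:]=0;m[:,:220]=0;m[:,290:]=0
    c=max(cv2.findContours(m,0,2)[0],key=cv2.contourArea);print(cv2.minAreaRect(c))
_,t=snap("top","pics/t18.png");g=cv2.cvtColor(t,cv2.COLOR_BGR2GRAY).astype(np.float32)
# lane profile in top view at z=.044
p=imaging.camera_params("top");K=np.array(p["camera_matrix"]);M=np.linalg.inv(np.array(p["cam_to_world"]))
ys=np.arange(-.0,-.29,-.006)
for x in (.615,.625):
    q=np.c_[np.full(len(ys),x),ys,np.full(len(ys),.044)]@M[:3,:3].T+M[:3,3];uv=(q@K.T);uv=(uv[:,:2]/uv[:,2:]).astype(np.float32)
    print(x,[(round(float(y)*1000),int(v)) for y,v in zip(ys,cv2.remap(g,uv[None,:,0],uv[None,:,1],1)[0])])
E
```

```text
clock: 36.75
position: [0.4438, 0.3149, 0.0686]
ee_rot: [0.0, 0.664, 0.747, 0.001]
contact_force: [-1.4, -2.4, 7.2]
width: 0.0289
gripper_force: 91.2
clock: 37.25
position: [0.4434, 0.3147, 0.0669]
ee_rot: [0.0, 0.665, 0.747, -0.0]
contact_force: [-0.0, -0.5, -0.3]
width: 0.0856
gripper_force: 0.0
clock: 37.75
position: [0.4465, 0.3164, 0.2107]
ee_rot: [0.002, 0.664, 0.747, 0.006]
contact_force: [1.0, 0.2, -0.9]
width: 0.0853
gripper_force: 0.0
[0.4464637  0.31637428 0.21066261] 37.75
((254.5094451904297, 227.60140991210938), (156.8245849609375, 37.33919143676758), 89.10482788085938)
((248.0, 230.0), (152.0, 36.0), 90.0)
0.615 [(0, 164), (-6, 164), (-12, 159), (-18, 93), (-24, 134), (-30, 141), (-36, 140), (-42, 140), (-48, 139), (-54, 140), (-60, 117), (-66, 69), (-72, 104), (-78, 86), (-84, 91), (-90, 126), (-96, 132), (-102, 132), (-108, 133), (-114, 132), (-120, 133), (-126, 133), (-132, 119), (-138, 85), (-144, 85), (-150, 100), (-156, 132), (-162, 96), (-168, 86), (-174, 94), (-180, 77), (-186, 134), (-192, 138), (-198, 103), (-204, 86), (-210, 88), (-216, 118), (-222, 139), (-228, 139), (-234, 139), (-240, 138), (-246, 140), (-252, 140), (-258, 134), (-264, 91), (-270, 88), (-276, 67), (-282, 69), (-288, 66)]
0.625 [(0, 163), (-6, 163), (-12, 159), (-18, 96), (-24, 131), (-30, 139), (-36, 140), (-42, 140), (-48, 137), (-54, 141), (-60, 120), (-66, 69), (-72, 111), (-78, 91), (-84, 91), (-90, 130), (-96, 138), (-102, 137), (-108, 137), (-114, 138), (-120, 139), (-126, 137), (-132, 123), (-138, 90), (-144, 87), (-150, 103), (-156, 133), (-162, 88), (-168, 121), (-174, 88), (-180, 82), (-186, 135), (-192, 138), (-198, 109), (-204, 85), (-210, 88), (-216, 116), (-222, 139), (-228, 140), (-234, 139), (-240, 138), (-246, 139), (-252, 139), (-258, 134), (-264, 92), (-270, 84), (-276, 64), (-282, 69), (-288, 61)]
```

```bash

python3 -m inch '[{"claw":-1,"travel":[0.08,-0.2,0],"turn":0},{"claw":-1,"travel":[0.16,-0.4,0],"turn":0},{"claw":-1,"travel":[0.24,-0.6,0],"turn":0},{"claw":-1,"travel":[0.32,-0.8,0],"turn":0},{"claw":-1,"travel":[0.4,-1.0,0],"turn":0}]' 40
python3 -m inch '[{"claw":-1,"travel":[0.1,-0.22,0],"turn":-0.01},{"claw":-1,"travel":[0.2,-0.44,0],"turn":-0.02},{"claw":-1,"travel":[0.3,-0.66,0],"turn":-0.03},{"claw":-1,"travel":[0.4,-0.88,0],"turn":-0.04},{"claw":-1,"travel":[0.46,-1.0,0],"turn":-0.04}]'
python3 -m inch '[{"claw":-1,"travel":[0,-0.12,0],"turn":0},{"claw":-1,"travel":[0,-0.12,0],"turn":0},{"claw":-1,"travel":[0,-0.12,0],"turn":0},{"claw":-1,"travel":[0,-0.12,0],"turn":0}]'

```

```text
clock: 38.35
position: [0.5225, 0.113, 0.2029]
ee_rot: [-0.001, 0.664, 0.747, -0.001]
contact_force: [0.7, 0.6, 0.3]
width: 0.0123
gripper_force: 0.0
clock: 38.85
position: [0.6156, -0.089, 0.2023]
ee_rot: [-0.001, 0.711, 0.703, -0.001]
contact_force: [-0.4, 0.3, 0.0]
width: -0.0003
gripper_force: 0.0
clock: 39.25
position: [0.6146, -0.1082, 0.2039]
ee_rot: [-0.001, 0.71, 0.704, -0.0]
contact_force: [0.1, 0.3, 0.6]
width: -0.0002
gripper_force: 0.0
```

Directly over cover1. Pressing down.

```bash

python3 -m inch '[{"claw":-1,"travel":[0,-0.007,-0.1],"turn":0},{"claw":-1,"travel":[0,-0.007,-0.25],"turn":0},{"claw":-1,"travel":[0,-0.007,-0.4],"turn":0},{"claw":-1,"travel":[0,-0.007,-0.45],"turn":0},{"claw":-1,"travel":[0,-0.007,-0.5],"turn":0}]'
python3 -m inch '[{"claw":-1,"travel":[0,0,-0.03],"turn":0},{"claw":-1,"travel":[0,0,-0.06],"turn":0},{"claw":-1,"travel":[0,0,-0.09],"turn":0},{"claw":-1,"travel":[0,0,-0.09],"turn":0}]'
python3 -m inch '[{"claw":-1,"travel":[0,0,-0.02],"turn":0},{"claw":-1,"travel":[0,0,-0.04],"turn":0},{"claw":-1,"travel":[0,0,-0.04],"turn":0}]'

```

```text
clock: 39.75
position: [0.6153, -0.1097, 0.1046]
ee_rot: [-0.0, 0.71, 0.704, 0.0]
contact_force: [-0.7, -0.1, 1.6]
width: 0.0001
gripper_force: 0.5
clock: 40.15
position: [0.6154, -0.1108, 0.0868]
ee_rot: [0.0, 0.71, 0.704, 0.0]
contact_force: [-0.4, 0.5, 0.8]
width: -0.0002
gripper_force: 0.0
clock: 40.45
position: [0.6158, -0.111, 0.0828]
ee_rot: [0.001, 0.71, 0.704, 0.0]
contact_force: [-4.8, 1.6, 19.1]
width: 0.0002
gripper_force: 9.2
```

```bash

python3 -m inch '[{"claw":-1,"travel":[0,0,-0.01],"turn":0},{"claw":-1,"travel":[0,0,-0.02],"turn":0},{"claw":-1,"travel":[0,0,-0.02],"turn":0}]'
python3 -m inch '[{"claw":-1,"travel":[0,0,-0.01],"turn":0},{"claw":-1,"travel":[0,0,-0.015],"turn":0},{"claw":-1,"travel":[0,0,-0.015],"turn":0}]'

```

```text
clock: 40.75
position: [0.6158, -0.111, 0.0823]
ee_rot: [0.002, 0.71, 0.704, 0.001]
contact_force: [-10.7, 2.3, 37.7]
width: 0.0
gripper_force: 17.5
clock: 41.05
position: [0.6153, -0.1109, 0.0739]
ee_rot: [0.001, 0.71, 0.704, 0.0]
contact_force: [-3.1, 0.5, 10.9]
width: 0.0001
gripper_force: 5.4
```

```bash

python3 -m inch '[{"claw":-1,"travel":[0,0,-0.01],"turn":0},{"claw":-1,"travel":[0,0,-0.01],"turn":0}]'
python3 -m inch '[{"claw":-1,"travel":[0,0,0.1],"turn":0},{"claw":-1,"travel":[0,0,0.3],"turn":0},{"claw":-1,"travel":[0,0,0.5],"turn":0},{"claw":-1,"travel":[0,0,0.65],"turn":0}]'
python3 -m inch '[{"claw":-1,"travel":[0,-0.18,0],"turn":0},{"claw":-1,"travel":[-0.003,-0.36,0],"turn":0},{"claw":-1,"travel":[-0.005,-0.54,0],"turn":0},{"claw":-1,"travel":[-0.005,-0.54,0],"turn":0},{"claw":-1,"travel":[-0.005,-0.54,0],"turn":0}]'

```

```text
clock: 41.25
position: [0.6153, -0.1109, 0.0728]
ee_rot: [0.001, 0.71, 0.704, 0.0]
contact_force: [-5.5, 1.2, 17.7]
width: 0.0003
gripper_force: 8.8
clock: 41.65
position: [0.6162, -0.111, 0.2023]
ee_rot: [0.001, 0.71, 0.704, 0.001]
contact_force: [0.9, -0.0, 1.2]
width: 0.0002
gripper_force: 0.0
clock: 42.15
position: [0.6142, -0.2194, 0.1993]
ee_rot: [-0.0, 0.711, 0.703, 0.0]
contact_force: [0.5, -0.1, -0.7]
width: 0.0003
gripper_force: 0.0
```

```bash

python3 -m inch '[{"claw":-1,"travel":[0,0,-0.1],"turn":0},{"claw":-1,"travel":[0,0,-0.25],"turn":0},{"claw":-1,"travel":[0,0,-0.4],"turn":0},{"claw":-1,"travel":[0,0,-0.45],"turn":0},{"claw":-1,"travel":[0,0,-0.5],"turn":0}]'
python3 -m inch '[{"claw":-1,"travel":[0,0,-0.03],"turn":0},{"claw":-1,"travel":[0,0,-0.06],"turn":0},{"claw":-1,"travel":[0,0,-0.08],"turn":0},{"claw":-1,"travel":[0,0,-0.08],"turn":0}]'

```

```text
clock: 42.65
position: [0.6145, -0.2177, 0.0995]
ee_rot: [-0.0, 0.71, 0.704, 0.0]
contact_force: [0.0, 0.2, 1.8]
width: 0.0003
gripper_force: 0.6
clock: 43.05
position: [0.6146, -0.2188, 0.0841]
ee_rot: [0.0, 0.71, 0.704, 0.0]
contact_force: [-0.4, 0.2, 0.0]
width: 0.0002
gripper_force: 0.0
```

```bash

python3 -m inch '[{"claw":-1,"travel":[0,0,-0.015],"turn":0},{"claw":-1,"travel":[0,0,-0.03],"turn":0},{"claw":-1,"travel":[0,0,-0.03],"turn":0}]'
python3 -m inch '[{"claw":-1,"travel":[0,0,-0.01],"turn":0},{"claw":-1,"travel":[0,0,-0.02],"turn":0},{"claw":-1,"travel":[0,0,-0.02],"turn":0}]'

```

```text
clock: 43.35
position: [0.6146, -0.219, 0.0824]
ee_rot: [0.001, 0.71, 0.704, 0.0]
contact_force: [-5.6, 1.9, 20.2]
width: -0.0002
gripper_force: 8.9
clock: 43.65
position: [0.6143, -0.2189, 0.0761]
ee_rot: [0.001, 0.71, 0.704, 0.0]
contact_force: [-1.5, 0.3, 1.4]
width: 0.0001
gripper_force: 0.7
```

```bash

python3 -m inch '[{"claw":-1,"travel":[0,0,-0.01],"turn":0},{"claw":-1,"travel":[0,0,-0.015],"turn":0},{"claw":-1,"travel":[0,0,-0.018],"turn":0}]'
python3 -m inch '[{"claw":-1,"travel":[0,0,0.1],"turn":0},{"claw":-1,"travel":[0,0,0.3],"turn":0},{"claw":-1,"travel":[0,0,0.5],"turn":0},{"claw":-1,"travel":[-0.15,0,0.65],"turn":0},{"claw":-1,"travel":[-0.35,0,0.7],"turn":0}]'
python3 -m inch '[{"claw":-1,"travel":[-0.24,0,0.05],"turn":0},{"claw":-1,"travel":[-0.48,0,0.05],"turn":0},{"claw":-1,"travel":[-0.7,0,0.05],"turn":0},{"claw":-1,"travel":[-0.8,0,0.05],"turn":0},{"claw":-1,"travel":[-0.8,0,0.05],"turn":0}]'
python3 - <<'E'
from h import *
st,im=snap("scene","pics/s20.png");_,t=snap("top","pics/t20.png")
a=cv2.resize(im[110:285,100:420],(800,438),interpolation=cv2.INTER_CUBIC)[:, :]
b=cv2.resize(t[135:255,120:410],(380,157),interpolation=cv2.INTER_CUBIC)
b=cv2.resize(t[140:250,60:410],(500,157),interpolation=cv2.INTER_CUBIC)
c=np.zeros((600,800,3),np.uint8);c[:438]=a;c[440:597,:500]=b;cv2.imwrite("pics/fin.png",c);print(st["position"],st["clock"])
E
```

```text
clock: 43.95
position: [0.6147, -0.2191, 0.0731]
ee_rot: [0.001, 0.71, 0.704, 0.0]
contact_force: [-4.2, 1.5, 18.2]
width: 0.0001
gripper_force: 8.8
clock: 44.45
position: [0.5472, -0.22, 0.2136]
ee_rot: [0.004, 0.71, 0.704, 0.001]
contact_force: [0.3, 0.6, 0.2]
width: 0.0001
gripper_force: 0.0
clock: 44.95
position: [0.3819, -0.2182, 0.2203]
ee_rot: [-0.0, 0.711, 0.703, -0.0]
contact_force: [0.7, -0.6, 0.4]
width: -0.0
gripper_force: 0.0
[ 0.38188242 -0.21815378  0.22032139] 44.95
```

View pics/fin.png

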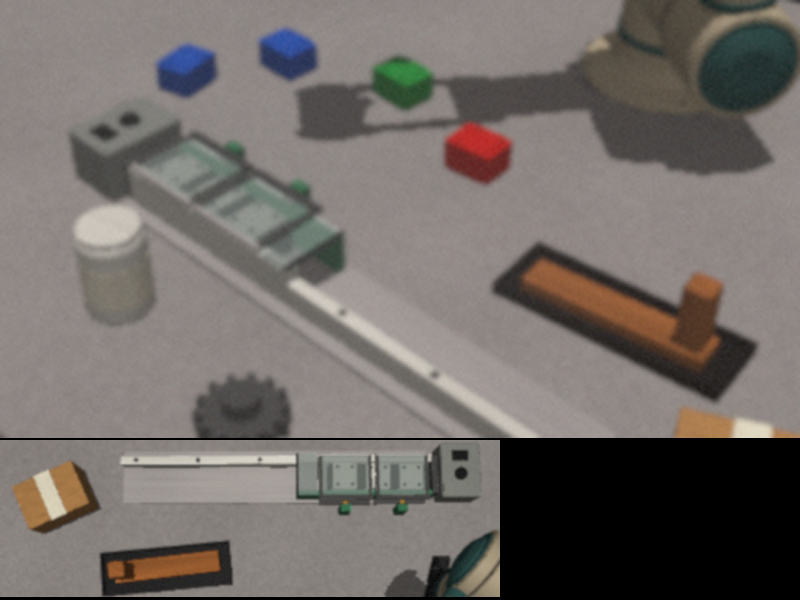

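The picture shows both covers flat and shut at (190,165) and (260,210), with the carriages beneath them. The loading bed is clear, the stick is in its tray at (630,310), and the carton, gear and tin are where they were.

```bash
python3 -c "
from rig import ticket
print(ticket.sign_off())"
```

```text
the job is handed in; nothing more can be done
None
```

I fed all three carriages into the bay with the push stick, pressed both covers until they snapped shut, put the stick back in its tray and handed the job in. The carton, gear and tin look undisturbed in the last picture.

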